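Load the receipt printer

ROBOT

A 7-joint arm with a two-finger parallel gripper is mounted at the origin on the work surface. World frame = base frame: x ahead of the robot, y to its left, z up, the work surface at z = 0. Lengths are in m, angles in rad, forces in N, time in s.
With the tool pointing down it reaches from about 0.4 to 0.85 m from the base axis. Payload 4.5 kg.
Tool frame: the origin (TCP) lies between the finger pads; the fingertips stand 8 mm ahead of it and the grasp point (between the pads) lies 11 mm behind it; z points along the fingers, y is the direction in which the jaws open and shut (so a half turn about z gives the same grasp; the last joint's range is limited). The gripper opens to 88 mm and grips with 3 to 60 N. Pads are 18 mm wide; open, the fingers measure 123 mm over their backs; the gripper's body (75 mm by 187 mm) begins 45 mm behind the grasp point.
Start: joints at [-1.183, 0.689, -0.195, 1.565, 0.157, 0.902, -0.215], TCP at [0.217, 0.586, 0.247] pointing down, gripper open.
Joint ranges: [-3.01, 3.01], [-0.46, 2.08], [-1.47, 1.51], [0.13, 2.56], [-1, 4.14], [0.04, 2.09], [-2.66, 2.66]. Speed limits (rad/s): [2.57, 2.57, 3.14, 3.14, 3.14, 3.14, 3.14].

INTERFACE

Orientations are given as a unit quaternion [x, y, z, w].
In Python, from plant import r gives the robot as it stands.
- The arm moves only by the tool carry_out, never from a script. Its argument "commands" is a list that holds one entry, the list of rows, each a list of 7 numbers: the turn, a rotation vector about the tool's x, y, z in rad, then the shift along the tool's x, y, z in cm, then the finger opening in cm, from 0 to 8.81. A call has 1 to 10 rows; each row is the pose to reach, as a shift and turn from the pose commanded when the call began, along the tool's axes at that moment; what a row does not reach only later rows make up. A row lasts 1/12 s, in which the tool goes at most 41.7 mm and 7.16 degrees, less where a joint would pass 70% of its speed; a pose out of reach is approached as far as the arm can. A call with a gripper value outside its range is refused whole. The fingers move at their own pace and stop on an object; "force" is the grip in N (left out, the last holds). Time passes only in rows, so rows that repeat a pose let the fingers close. It gives the time, the measured TCP pose, the force and the opening at its end, in the units of the state.
- r.get_state(): the state, without advancing time (a new reading comes with each control period).
- r.snapshot(name): name is "scene" or "top" or "wrist"; returns a dict with "pixels" (384x512x3 uint8, red, green, blue), "mtx" (3x3 intrinsics, pixels), "xyz" and "rotation" of the camera in the world. Camera axes: x right, y down, z forward; pixel columns grow to the right and rows downward; lengths in m; the calibration is good to about 2 mm. A picture is of the moment at which its call begins. There is no depth.
- r.finish_job(): hands the job in, once; it reports no verdict.
The state is a dict: "clock": time; "q": joint angles; "qd": joint speeds; "joint_torque": joint torques, N m; "tool_pos": TCP position; "eef_rot": TCP orientation; "contact_force": force on the tool from outside, world axes, zero at the start; "moment": the same for the moment, N m; "opening": opening from 0.0 (shut) to 1.0 (fully open).
Only numpy, scipy, OpenCV 4.12 (cv2) and the standard library are available. Lean on these libraries where they do the work, as an engineer would, in place of code of your own. Each camera call takes 0.05 s, during which the arm holds its last target.

TASK

The receipt printer has run out of paper. Press its latch key so that the sprung lid pops right open, lay the wide new paper roll into the well so that it settles between the two feed rollers and lies still there before you let go of it (the printer picks up the paper end by itself), then swing the lid down and press it until the latch snaps shut. Leave the other things on the counter where they are.

Things in the scene. Friction and masses are not known exactly. Their poses are not given: they have to be found in the camera images.
- printer: Dark grey clamshell receipt printer fixed to the counter, 194 mm deep (x), 150 mm wide (y), 118 mm high when shut. Origin under its middle on the counter; local -x is its front (latch key), +x its rear (lid hinge), z up. Under the lid is an open-topped well, local x -42 to +82 mm, y -44 to +44 mm, rim at z = 70 mm, floor at z = 36 mm.
- printer_cradle (a point): Where the wide roll's centre lies once settled: printer x = +20, y = 0, z = 72.3 mm. Axes as the printer's. Two rubber rollers, 14 mm in diameter, lie along y on the well's floor, their axes 18 mm before and behind this point and 32 mm below it: the roll rests in the valley between them, its axis along y, with 4 mm of play to each side wall, and stands 32 mm proud of the rim.
- printer_key_pad (a point): Middle of the top of the latch key's ribbed pad (30 mm in x by 34 mm in y), at one front corner of the printer: printer x = -79, y = -56, z = 67.5 mm, its middle 29 mm in front of the shut lid and its top 15 mm above the low front deck. Press it straight down.
- printer_key (a joint): How far the latch key is pressed down, in m: 0 at rest, 0.009 fully down. The latch lets go at about 0.007; fully down takes about 4 N. A spring returns it. It dips as the lid is snapped shut and comes back when the latch has caught.
- printer_lid (a joint): Lid angle about its hinge: 0 shut (about 0.01 latched), 1.75 rad fully open, upright and leaning back a little. When the latch lets go a spring swings it fully open within about a second and holds it there. Shutting it takes 1 to 3 N near its front edge, plus 5 to 15 N in the last 0.08 rad to snap the latch; let go before that, it springs open again.
- printer_hinge (a point): Lid hinge: its axis is the printer's y direction through printer x = +94, z = 72 mm. Fixed to the printer, axes as the printer's.
- printer_lid_front (a point): Point on the lid's flat outer top face, midway across, near the front (three ribs): press here to shut it. Moves with the lid; shut, it lies 108 mm ahead of the hinge and 46 mm above it. Its z is the face's outward normal, -x points to the lid's front edge. The lid is a shell 144 mm long, 142 mm wide, 46 mm high, flat for 118 mm from the hinge, then sloping. Open, this face looks to the rear.
- roll_center (a point): Centre of the wide paper roll, a white solid cylinder with a brown core, 80 mm long and 60 mm in diameter, about 0.2 kg, lying on its side on the counter. Its y axis is the roll's axis.
- small_roll_center (a point): Centre of a bystander: a smaller paper roll, 57 mm long and 40 mm in diameter, lying on its side (y along its axis). It is for another machine; leave it.
- sauce: Bystander: red sauce bottle, 60 mm in diameter, 185 mm tall; origin under its middle.
- can: Bystander: plain drink can, 66 mm in diameter, 115 mm tall; origin under its middle.
- stapler: Bystander: black stapler, 150 by 36 mm, 50 mm tall, along its x; origin under its middle.
- pot: Bystander: open steel pot of wooden sticks, 84 mm in diameter, 115 mm tall (sticks to 210 mm); origin under its middle.
Things that resemble listed ones, but are neither listed nor needed, are in the scene too. Leave any orange look-alike of the part that bears roll_center alone.

How it is judged:
By the outcome, as a careful person would: the job done as asked, in the order asked, and still so for the second after the job is handed in, with the robot touching nothing.
It also fails if it takes over 67 s, if anything falls off the work surface, if the arm or the gripper's body presses on something with over 40 N, if the wrist force passes 120 N, or if a joint passes its speed limit or range.

## Working session

There is one attempt and no reset: what is moved stays moved. The work goes in short steps, Python scripts to look and compute and a tool call to move; the robot and the scene stay as the last step left them, time stands still between calls to the robot, and variables do not carry over. Pictures are saved under pics/ and viewed, and the job is handed in when it is done.

Besides the shell and the picture viewer there is one more tool, called after ">>>" in YAML: its name, and indented under it one key for each argument. carry_out: Moves the arm, as the interface text tells. Its arguments: {"type":"object","properties":{"commands":{"type":"array"},"force":{"type":"number"}},"required":["commands"]}

```bash
ls; mkdir -p pics
python3 - <<'E'
from plant import r
import cv2,pickle
s=r.get_state(); print({k:s[k] for k in('clock','tool_pos','eef_rot','contact_force','opening')})
d={}
for n in("scene","top","wrist"):
    c=r.snapshot(n); d[n]=c; cv2.imwrite(f"pics/{n}0.png",cv2.resize(c["pixels"][:,:,::-1],None,fx=1.5,fy=1.5,interpolation=cv2.INTER_CUBIC)); print(n,c["xyz"],c["mtx"],c["rotation"])
pickle.dump(d,open("s0.pkl","wb"))
E
```

```text
pics
{'clock': 0.0, 'tool_pos': array([0.21635193, 0.58571629, 0.2459172 ]), 'eef_rot': array([ 1.75926466e-01,  9.84402893e-01, -9.01394272e-04, -1.03736071e-04]), 'contact_force': array([ 0.64289321, -0.49844271, -0.52954789]), 'opening': 0.9960717308603203}
scene [ 1.17121592 -0.23748932  0.8561013 ] [[358.12812094   0.         258.09024181]
 [  0.         358.12812094 194.217315  ]
 [  0.           0.           1.        ]] [ 0.72380483  0.59175808 -0.21799707 -0.2800111 ]
top [ 0.39076764 -0.08319323  1.45167599] [[452.40562615   0.         253.02213689]
 [  0.         452.40562615 203.23498075]
 [  0.           0.           1.        ]] [-0.69667293  0.71627164 -0.033052    0.02256852]
wrist [0.15200398 0.60896189 0.38417923] [[295.21334047   0.         257.52251413]
 [  0.         295.21334047 195.4996901 ]
 [  0.           0.           1.        ]] [0.81284912 0.56724724 0.07482892 0.10912155]
```

View pics/scene0.png

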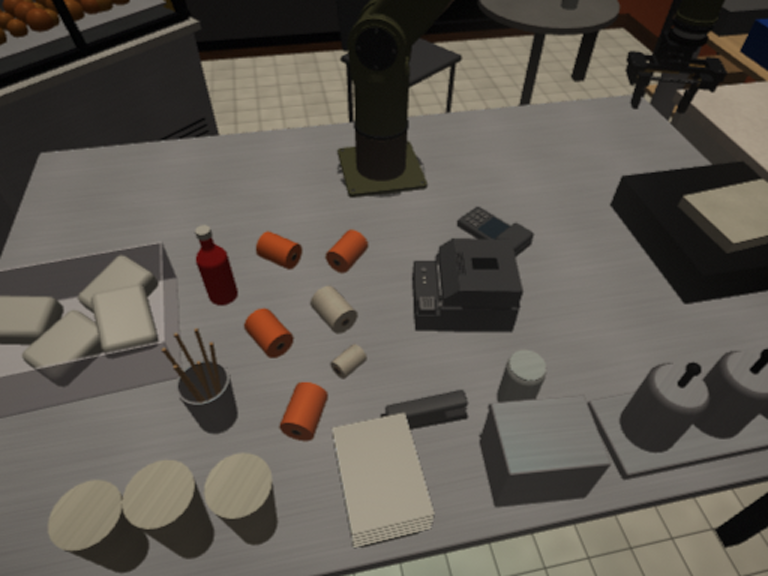

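View pics/top0.png

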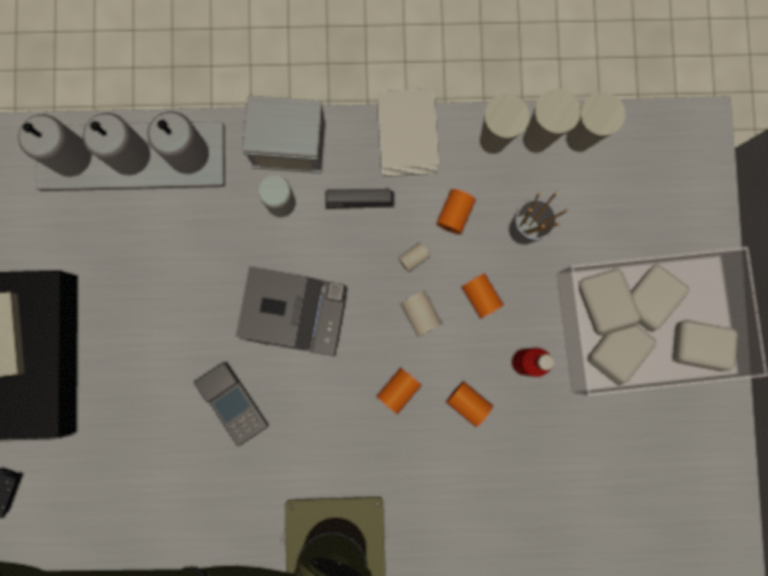

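View pics/wrist0.png

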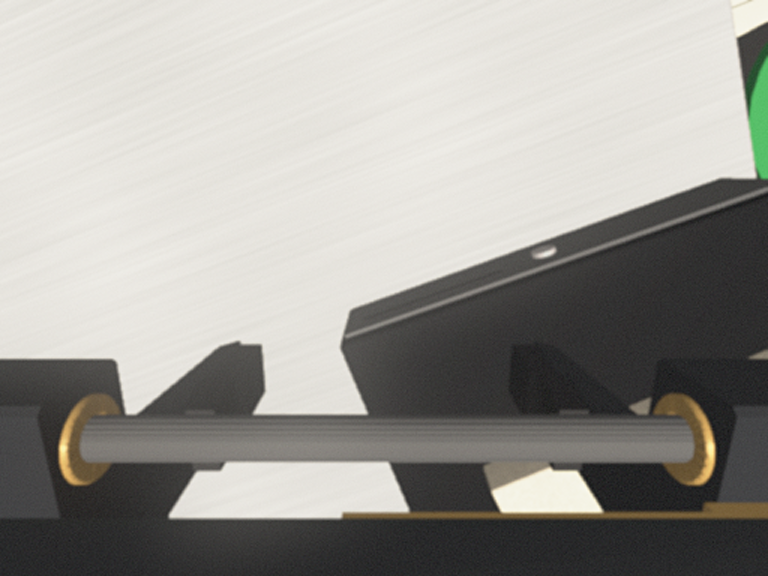

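The top picture shows the printer at about (293,311), the wide white roll at (421,313) and the small white roll at (414,257). There are four orange look-alikes at (399,391), (470,403), (483,296) and (456,211). The roll at (421,313) fits: it is white and the larger of the two white ones. I'll check it in an enlarged crop.

Run:
```python
import cv2,pickle,numpy as np
d=pickle.load(open("s0.pkl","rb"))
t=d["top"]["pixels"][:,:,::-1]; s=d["scene"]["pixels"][:,:,::-1]
# top crop x 150-310,y155-245 ; scale5
a=cv2.resize(t[170:245,150:310],None,fx=5,fy=5,interpolation=cv2.INTER_CUBIC); cv2.imwrite("pics/ctop.png",cv2.convertScaleAbs(a,alpha=1.5,beta=10))
a=cv2.resize(s[135:255,200:360],None,fx=5,fy=5,interpolation=cv2.INTER_CUBIC); cv2.imwrite("pics/cscene.png",cv2.convertScaleAbs(a,alpha=1.8,beta=10))
```

```text
(no output)
```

View pics/ctop.png

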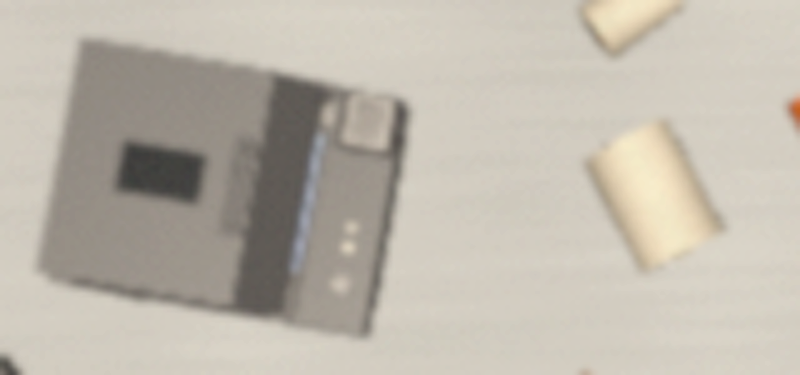

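View pics/cscene.png

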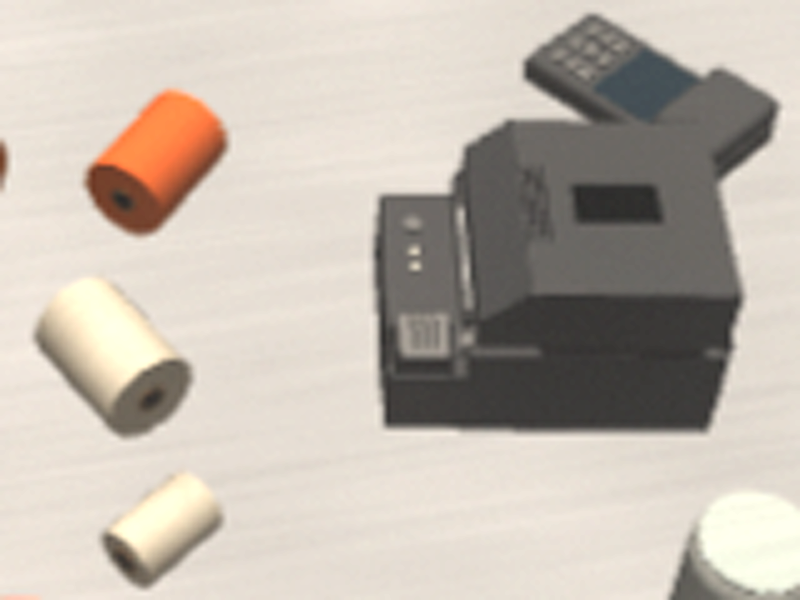

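The larger white roll has a brown core, at ctop (655,196) and cscene (115,357); the smaller white one is at cscene (163,530). The printer's front faces world -y and the key is at ctop (368,121). Next I'll fit the poses.

```bash
cat > h.py <<'E'
import numpy as np,cv2,pickle
from scipy.spatial.transform import Rotation as R
from scipy.optimize import least_squares
def proj(c,P):
    P=np.atleast_2d(P); q=R.from_quat(c["rotation"]).inv().apply(P-c["xyz"]); uv=q@np.array(c["mtx"]).T
    return uv[:,:2]/uv[:,2:]
def ray(c,uv):
    v=np.linalg.inv(c["mtx"])@np.array([uv[0],uv[1],1.]); return R.from_quat(c["rotation"]).apply(v)
def onz(c,uv,z):
    d=ray(c,uv); return c["xyz"]+d*(z-c["xyz"][2])/d[2]
def cyl(x,y,yaw,z,rad,L):
    a=np.linspace(0,2*np.pi,40); p=[]
    for s in(-L/2,L/2):
        p.append(np.c_[rad*np.cos(a),np.full(40,s),z+rad*np.sin(a)])
    p=np.vstack(p); c,s=np.cos(yaw),np.sin(yaw)
    return np.c_[x+c*p[:,0]-s*p[:,1],y+s*p[:,0]+c*p[:,1],p[:,2]]
E
python3 - <<'E'
from h import *
d=pickle.load(open("s0.pkl","rb"))
up=lambda p,o:(np.array(p)+.5)/5-.5+o
T=[((-79,-56,67.5),(368,121)),((94,-71,118),(82,40)),((94,71,118),(40,270)),((-24,-71,118),(272,75)),((-24,71,118),(237,300)),((-97,-75,52.5),(408,103)),((-97,75,52.5),(369,335))]
S=[((-79,-56,67.5),(424,335)),((-24,71,118),(515,120)),((-24,-71,118),(527,297)),((94,-71,118),(740,295)),((-97,-75,0),(386,425)),((97,-75,0),(708,430))]
L=[(d["top"],np.array(a)/1e3,up(b,(150,170))) for a,b in T]+[(d["scene"],np.array(a)/1e3,up(b,(200,135))) for a,b in S]
def f(p):
    M=R.from_euler('z',p[2])
    return np.concatenate([(proj(c,M.apply(a)+[p[0],p[1],0])-b)[0] for c,a,b in L])
s=least_squares(f,[.45,.1,1.4],loss='soft_l1'); print(s.x); print(f(s.x).reshape(-1,2).round(1))
p=s.x;M=R.from_euler('z',p[2])
for n,a in dict(key=(-79,-56,67.5),cradle=(20,0,72.3),hinge=(94,0,72),lidf=(-14,0,118)).items(): print(n,M.apply(np.array(a)/1e3)+[p[0],p[1],0])
# roll
obs={}
for n,seed in(("top",up((655,196),(150,170))),("scene",up((115,340),(200,135)))):
    im=d[n]["pixels"].astype(int)
    hsv=cv2.cvtColor(d[n]["pixels"],cv2.COLOR_RGB2HSV)
    u,v=np.round(seed).astype(int); print(n,im[v,u],im[v-20,u-20],hsv[v,u],hsv[v,u-25])
    ob=im[v-30:v+30,u-30:u+30]; bg=np.median(im[v-30:v+30,u-30:u+30].reshape(-1,3),0)
    # saturation-like: R-B
    m=((im[:,:,0]-im[:,:,2])>(20 if n=="top" else 14)).astype(np.uint8)
    m2=cv2.imwrite(f"pics/m_{n}.png",cv2.resize(m[v-30:v+30,u-30:u+30]*255,None,fx=6,fy=6,interpolation=0))
E
```

```text
[0.49149329 0.07342151 1.3751687 ]
[[ 0.1  0. ]
 [-0.2 -0.2]
 [-0.6  1.1]
 [ 1.  -0.5]
 [-0.4  1.8]
 [-0.8 -0.9]
 [-1.3  0.4]
 [-0.6 -0.1]
 [-2.   0.2]
 [ 0.2 -0.1]
 [ 0.1  0.4]
 [-0.2  1.3]
 [-0.3  0.4]]
key [ 0.53106894 -0.01495704  0.0675    ]
cradle [0.49538093 0.09304002 0.0723    ]
hinge [0.50976522 0.16562854 0.072     ]
lidf [0.48877194 0.05968855 0.118     ]
top [157 150 128] [133 129 121] [ 23  47 157] [ 20  23 131]
scene [152 142 121] [127 121 115] [ 20  52 152] [ 15  20 126]
```

Run:
```python
from h import *
d=pickle.load(open("s0.pkl","rb"))
up=lambda p,o:(np.array(p)+.5)/5-.5+o
W={}
vis=[]
for n,seed in(("top",up((655,196),(150,170))),("scene",up((115,357),(200,135)))):
    u,v=np.round(seed).astype(int); o=np.array([u-24,v-24])
    im=d[n]["pixels"][v-24:v+24,u-24:u+24]
    gc=np.full((48,48),cv2.GC_BGD,np.uint8); cv2.circle(gc,(24,24),21,cv2.GC_PR_BGD,-1); cv2.circle(gc,(24,24),12,cv2.GC_PR_FGD,-1);cv2.circle(gc,(24,24),5,cv2.GC_FGD,-1)
    big=cv2.resize(im,None,fx=4,fy=4,interpolation=cv2.INTER_CUBIC); g=cv2.resize(gc,None,fx=4,fy=4,interpolation=0)
    cv2.grabCut(np.ascontiguousarray(big[:,:,::-1]),g,None,np.zeros((1,65)),np.zeros((1,65)),8,cv2.GC_INIT_WITH_MASK)
    m=((g==1)|(g==3)).astype(np.uint8); k,l,st,ce=cv2.connectedComponentsWithStats(m); m=(l==l[98,98]).astype(np.uint8)
    W[n]=(o,m)
    vis.append(big[:,:,::-1])
def hull(n,p):
    o,m=W[n]; q=(proj(d[n],cyl(p[0],p[1],p[2],.03,.03,.08))-o+.5)*4-.5
    return cv2.convexHull(q.astype(np.float32))
def feat(M): return np.array([M["m10"]/M["m00"],M["m01"]/M["m00"],*(np.array([M["mu20"],M["mu11"],M["mu02"]])/M["m00"]/20)])
def f(p): return np.concatenate([feat(cv2.moments(hull(n,p)))-feat(cv2.moments(W[n][1],True)) for n in W])
x0=onz(d["top"],up((655,196),(150,170)),.03)
best=None
for y in(-.5,.5):
    s=least_squares(f,[x0[0],x0[1],y],diff_step=1e-3)
    if best is None or s.cost<best.cost: best=s
print(best.x,best.cost,best.fun.round(1))
for i,n in enumerate(W):
    a=vis[i].copy(); 
    cs,_=cv2.findContours(W[n][1],0,1); cv2.drawContours(a,cs,-1,(0,255,0),1); cv2.polylines(a,[np.round(hull(n,best.x)).astype(int)],True,(0,0,255),1); vis[i]=a
cv2.imwrite("pics/rollfit.png",cv2.resize(np.hstack(vis),None,fx=2,fy=2))
# tool frame axes now, yaw
from plant import r
print(R.from_quat(r.get_state()["eef_rot"]).as_matrix().round(3))
```

```text
[ 0.48330998 -0.19088013 -1.09872371] 5.137604513940619 [-0.5 -0.2 -1.7  1.  -0.5 -0.5 -0.3  1.7 -0.1  1.5]
[[-0.938  0.346 -0.   ]
 [ 0.346  0.938 -0.001]
 [-0.    -0.001 -1.   ]]
```

View pics/rollfit.png

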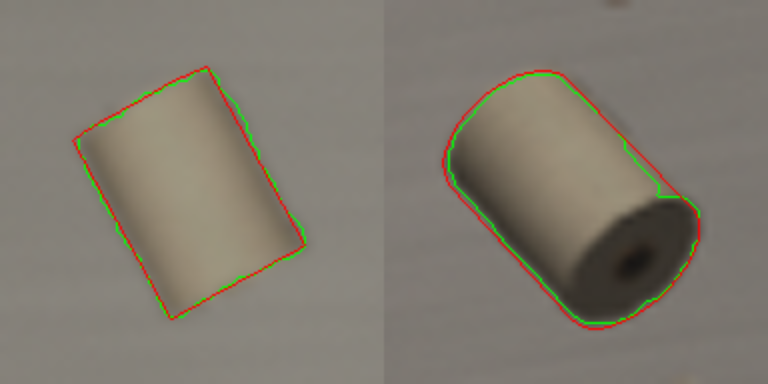

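```bash
cat >> h.py <<'E'
PR=np.array([0.4915,0.0734]); YAW=1.3752
PX=np.array([np.cos(YAW),np.sin(YAW),0]); PY=np.array([-np.sin(YAW),np.cos(YAW),0]); UP=np.array([0,0,1.])
def P(x,y,z): return np.array([PR[0],PR[1],0])+(PX*x+PY*y+UP*z)/1e3
def frame(x,z):
    y=np.cross(z,x); return np.c_[x,y,z]
def rowto(pos,M):
    from plant import r
    s=r.get_state(); A=R.from_quat(s["eef_rot"]); 
    print("t",round(s["clock"],2),"turn",(A.inv()*R.from_matrix(M)).as_rotvec().round(3),"shift cm",(A.inv().apply(np.array(pos)-s["tool_pos"])*100).round(2),"| tcp",s["tool_pos"].round(4),"F",s["contact_force"].round(2),"open",round(s["opening"],3))
def keypose(h,cx=-82,tilt=20):
    t=np.radians(tilt); x=np.cos(t)*PX+np.sin(t)*UP; z=np.sin(t)*PX-np.cos(t)*UP
    c=P(cx,-56,67.5+h)      # lowest corner = tcp +8 z -9 x
    return c-z*.008+x*.009, frame(x,z)
E
python3 -c "
from h import *
p,M=keypose(50); print(p); rowto(p,M)"
```

```text
[ 0.53160726 -0.01230812  0.12809572]
t 0.15 turn [-0.247  0.29   1.397] shift cm [-50.28 -45.18  11.87] | tcp [0.2165 0.5858 0.2461] F [-0.41 -0.52  0.51] open 0.999
```

>>> carry_out:
  commands:
    - [[-0.25,0.29,1.4,-50.3,-45.2,0,0],[-0.25,0.29,1.4,-50.3,-45.2,0,0],[-0.25,0.29,1.4,-50.3,-45.2,0,0],[-0.25,0.29,1.4,-50.3,-45.2,0,0],[-0.25,0.29,1.4,-50.3,-45.2,0,0],[-0.25,0.29,1.4,-50.3,-45.2,0,0],[-0.25,0.29,1.4,-50.3,-45.2,0,0],[-0.25,0.29,1.4,-50.3,-45.2,0,0],[-0.25,0.29,1.4,-50.3,-45.2,0,0],[-0.25,0.29,1.4,-50.3,-45.2,0,0]]
  force: 20

```text
clock: 0.98
tool_pos: [0.4115, 0.2157, 0.2467]
eef_rot: [0.7, 0.697, 0.12, -0.098]
contact_force: [1.1, -0.3, -0.1]
opening: 0.263
```

```bash
python3 -c "
from h import *
p,M=keypose(100); print(p); rowto(p,M)"
```

```text
[ 0.53160726 -0.01230812  0.17809572]
t 0.98 turn [-0.031  0.036  0.186] shift cm [-2.381e+01  1.202e+01 -1.000e-02] | tcp [0.4115 0.2157 0.2467] F [ 1.06 -0.26 -0.1 ] open 0.263
```

>>> carry_out:
  commands:
    - [[-0.03,0.04,0.19,-23.8,12.0,0,0],[-0.03,0.04,0.19,-23.8,12.0,0,0],[-0.03,0.04,0.19,-23.8,12.0,0,0],[-0.03,0.04,0.19,-23.8,12.0,0,0],[-0.03,0.04,0.19,-23.8,12.0,0,0],[-0.03,0.04,0.19,-23.8,12.0,0,0],[-0.03,0.04,0.19,-23.8,12.0,0,0],[-0.03,0.04,0.19,-23.8,12.0,0,0]]

```text
clock: 1.65
tool_pos: [0.5341, -0.0154, 0.1765]
eef_rot: [0.763, 0.622, 0.134, -0.11]
contact_force: [0.5, -0.3, 0.5]
opening: 0.005
```

Run:
```python
from h import *
from plant import r
p,M=keypose(15); print(p); rowto(p,M)
c=r.snapshot("wrist"); cv2.imwrite("pics/w1.png",cv2.resize(c["pixels"][:,:,::-1],None,fx=1.5,fy=1.5)); pickle.dump(c,open("w1.pkl","wb"))
for n,a in dict(key=(-79,-56,67.5),k1=(-94,-73,67.5),k2=(-64,-39,67.5)).items(): print(n,proj(c,P(*a))*1.5)
```

```text
[ 0.53160726 -0.01230812  0.09309572]
t 1.65 turn [ 0.002  0.001 -0.007] shift cm [-2.61 -0.3   7.93] | tcp [ 0.5341 -0.0154  0.1765] F [ 0.46 -0.25  0.45] open 0.005
key [[383.48628017 356.66924912]]
k1 [[412.74365169 382.42953591]]
k2 [[354.50876852 331.15537101]]
```

View pics/w1.png

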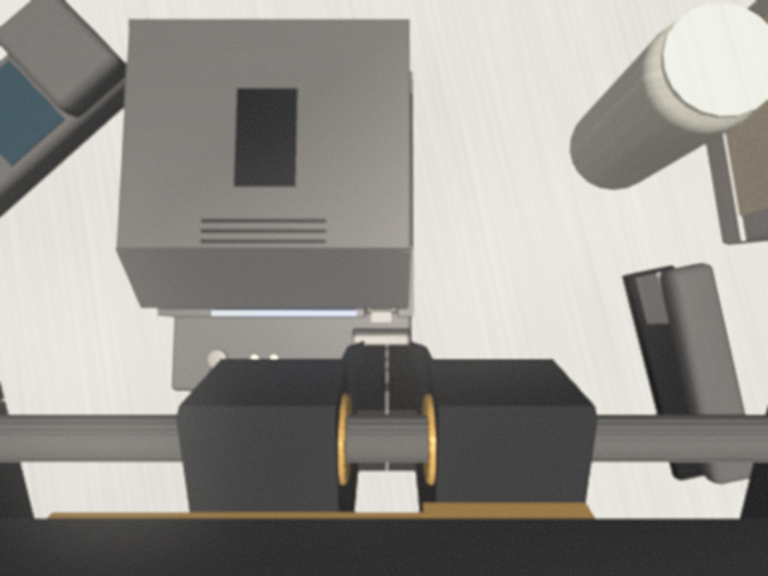

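The wrist view shows the printer's lid squarely, with the key's rear edge at (352–410,332). The prediction was (354,331), so they agree. I'll check the lid corners and then press.

Run:
```python
from h import *
c=pickle.load(open("w1.pkl","rb"))
for a in [(94,71,118),(94,-71,118),(-24,71,118),(-24,-71,118),(-97,75,52.5),(-50,71,72)]: print(a,((proj(c,P(*a))+.5)*1.5-.5).round(1))
```

```text
(94, 71, 118) [[129.9  19. ]]
(94, -71, 118) [[411.   17.3]]
(-24, 71, 118) [[119.6 249.9]]
(-24, -71, 118) [[413.4 248.2]]
(-97, 75, 52.5) [[171.8 386. ]]
(-50, 71, 72) [[165.2 308.3]]
```

>>> carry_out:
  commands:
    - [[0,0,0,-2.6,-0.3,7.9,0],[0,0,0,-2.6,-0.3,7.9,0],[0,0,0,-2.6,-0.3,7.9,0],[0,0,0,-2.6,-0.3,7.9,0]]

```text
clock: 2.03
tool_pos: [0.5271, -0.004, 0.0942]
eef_rot: [0.76, 0.626, 0.133, -0.115]
contact_force: [0.9, -0.7, 0.7]
opening: 0.006
```

Run:
```python
from h import *
for h in(0,-5,-9):
  p,M=keypose(h); rowto(p,M)
```

```text
t 2.03 turn [-0.009 -0.004  0.002] shift cm [-1.24  0.61  1.25] | tcp [ 0.5271 -0.004   0.0942] F [ 0.87 -0.73  0.67] open 0.006
t 2.03 turn [-0.009 -0.004  0.002] shift cm [-1.41  0.61  1.72] | tcp [ 0.5271 -0.004   0.0942] F [ 0.87 -0.73  0.67] open 0.006
t 2.03 turn [-0.009 -0.004  0.002] shift cm [-1.55  0.62  2.1 ] | tcp [ 0.5271 -0.004   0.0942] F [ 0.87 -0.73  0.67] open 0.006
```

>>> carry_out:
  commands:
    - [[0,0,0,0,0,0,0],[0,0,0,0,0,0,0]]

```text
clock: 2.2
tool_pos: [0.5311, -0.0056, 0.0982]
eef_rot: [0.76, 0.626, 0.136, -0.11]
contact_force: [0.5, -0.4, 0.4]
opening: 0.004
```

Run:
```python
from h import *
for h in(2,-5,-9):
  p,M=keypose(h); rowto(p,M)
```

```text
t 2.2 turn [ 0.002 -0.003  0.004] shift cm [-1.23  0.17  1.48] | tcp [ 0.5311 -0.0056  0.0982] F [ 0.52 -0.35  0.43] open 0.004
t 2.2 turn [ 0.002 -0.003  0.004] shift cm [-1.48  0.17  2.13] | tcp [ 0.5311 -0.0056  0.0982] F [ 0.52 -0.35  0.43] open 0.004
t 2.2 turn [ 0.002 -0.003  0.004] shift cm [-1.61  0.17  2.51] | tcp [ 0.5311 -0.0056  0.0982] F [ 0.52 -0.35  0.43] open 0.004
```

>>> carry_out:
  commands:
    - [[0,0,0,-1.1,0.2,1.2,0],[0,0,0,-1.1,0.2,1.2,0],[0,0,0,-1.1,0.2,1.2,0],[0,0,0,-1.35,0.2,1.8,0],[0,0,0,-1.5,0.2,2.15,0],[0,0,0,-1.6,0.2,2.4,0],[0,0,0,-1.6,0.2,2.4,0],[0,0,0,-1.6,0.2,2.4,0]]

```text
clock: 2.87
tool_pos: [0.5316, -0.0126, 0.0689]
eef_rot: [0.76, 0.626, 0.136, -0.111]
contact_force: [-0.3, -2.3, 13.8]
opening: 0.005
```

Run:
```python
from h import *
from plant import r
for h in(-8,-10,60):
  p,M=keypose(h); rowto(p,M)
c=r.snapshot("scene"); cv2.imwrite("pics/s2.png",cv2.resize(c["pixels"][110:260,200:400,::-1],None,fx=4,fy=4))
```

```text
t 2.87 turn [ 0.    -0.004  0.003] shift cm [ 0.07 -0.01 -0.1 ] | tcp [ 0.5316 -0.0126  0.0689] F [-0.29 -2.34 13.77] open 0.005
t 2.87 turn [ 0.    -0.004  0.003] shift cm [ 0.   -0.01  0.09] | tcp [ 0.5316 -0.0126  0.0689] F [-0.29 -2.34 13.77] open 0.005
t 2.87 turn [ 0.    -0.004  0.003] shift cm [ 2.42  0.   -6.48] | tcp [ 0.5316 -0.0126  0.0689] F [-0.29 -2.34 13.77] open 0.005
```

View pics/s2.png

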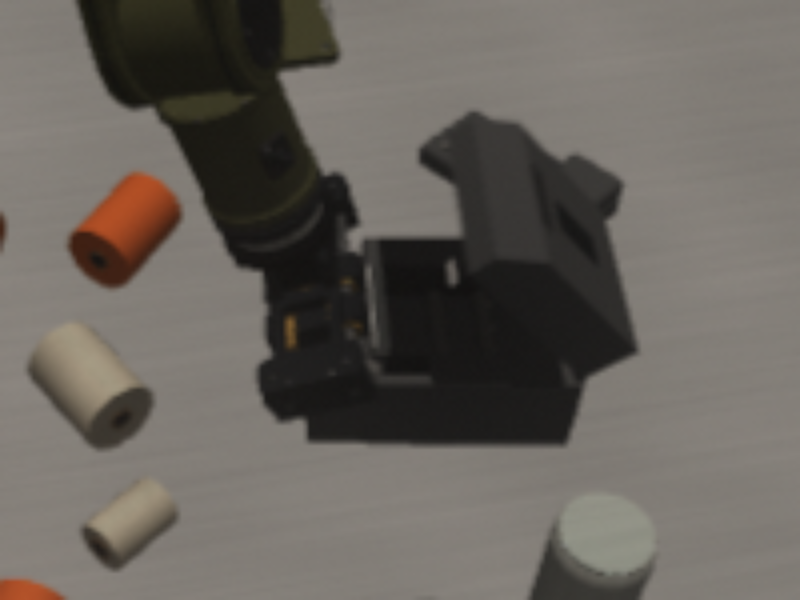

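```bash
cat >> h.py <<'E'
RC=np.array([0.4833,-0.1909]); RA=np.radians(27.05)
def rollpose(z):
    x=np.array([np.cos(RA),np.sin(RA),0]); return np.array([*RC,z]),frame(x,-UP)
E
python3 - <<'E'
from h import *
from plant import r
print(r.get_state()["q"].round(2))
rowto(*rollpose(.13))
E
```

```text
[ 0.35  0.91 -0.35  1.99 -0.31  0.26  0.24]
t 2.92 turn [-0.158 -0.329  0.896] shift cm [-15.18  -1.31 -12.09] | tcp [ 0.5316 -0.0127  0.0689] F [-0.63 -1.78 14.55] open -0.0
```

>>> carry_out:
  commands:
    - [[0,0,0,1.4,0,-3.8,0],[0,0,0,2.4,0,-6.5,2],[0,0,0,2.4,0,-6.5,4]]

```text
clock: 3.17
tool_pos: [0.5327, -0.0126, 0.1405]
eef_rot: [0.76, 0.626, 0.137, -0.109]
contact_force: [0.2, 0.2, 0.7]
opening: 0.131
```

Run:
```python
from h import *
from plant import r
rowto(*rollpose(.13))
```

```text
t 3.17 turn [-0.155 -0.33   0.897] shift cm [-17.67  -1.44  -5.38] | tcp [ 0.5327 -0.0126  0.1405] F [0.25 0.21 0.74] open 0.131
```

>>> carry_out:
  commands:
    - [[-0.155,-0.33,0.9,-17.7,-1.4,-5.4,8],[-0.155,-0.33,0.9,-17.7,-1.4,-5.4,8],[-0.155,-0.33,0.9,-17.7,-1.4,-5.4,8],[-0.155,-0.33,0.9,-17.7,-1.4,-5.4,8],[-0.155,-0.33,0.9,-17.7,-1.4,-5.4,8],[-0.155,-0.33,0.9,-17.7,-1.4,-5.4,8],[-0.155,-0.33,0.9,-17.7,-1.4,-5.4,8],[-0.155,-0.33,0.9,-17.7,-1.4,-5.4,8],[-0.155,-0.33,0.9,-17.7,-1.4,-5.4,8],[-0.155,-0.33,0.9,-17.7,-1.4,-5.4,8]]

```text
clock: 4.0
tool_pos: [0.481, -0.1907, 0.1257]
eef_rot: [0.972, 0.235, -0.004, -0.001]
contact_force: [0.1, -0.3, -0.1]
opening: 0.89
```

Run:
```python
from h import *
from plant import r
rowto(*rollpose(.08)); rowto(*rollpose(.025))
for n in("wrist","scene"):
  c=r.snapshot(n); im=np.ascontiguousarray(c["pixels"][:,:,::-1]); 
  if n=="wrist":
    q=cv2.convexHull(proj(c,cyl(*RC,RA-np.pi/2,.03,.03,.08)).astype(np.float32)); cv2.polylines(im,[np.round(q).astype(int)],True,(0,0,255),1)
  cv2.imwrite(f"pics/{n}3.png",cv2.resize(im,None,fx=1.5,fy=1.5)); pickle.dump(c,open(n+"3.pkl","wb"))
```

```text
t 4.0 turn [-0.004  0.007  0.002] shift cm [0.22 0.14 4.56] | tcp [ 0.481  -0.1907  0.1257] F [ 0.09 -0.34 -0.09] open 0.89
t 4.0 turn [-0.004  0.007  0.002] shift cm [ 0.26  0.16 10.06] | tcp [ 0.481  -0.1907  0.1257] F [ 0.09 -0.34 -0.09] open 0.89
```

View pics/wrist3.png

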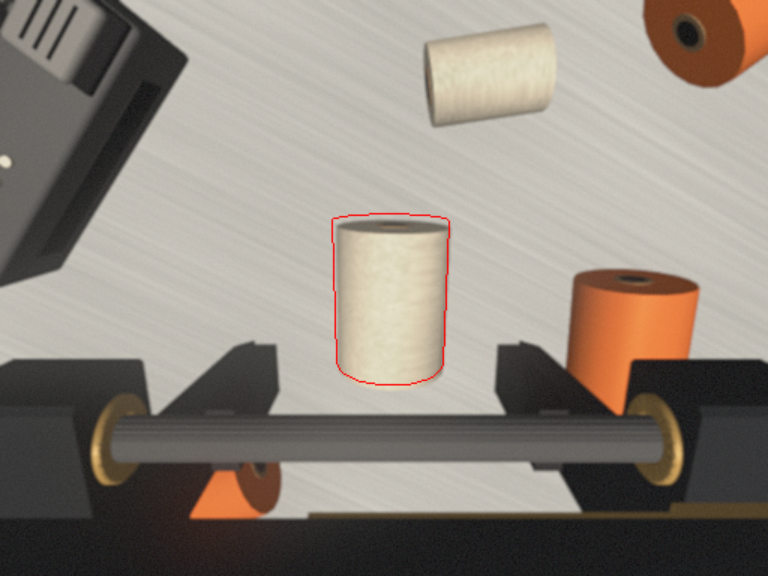

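View pics/scene3.png

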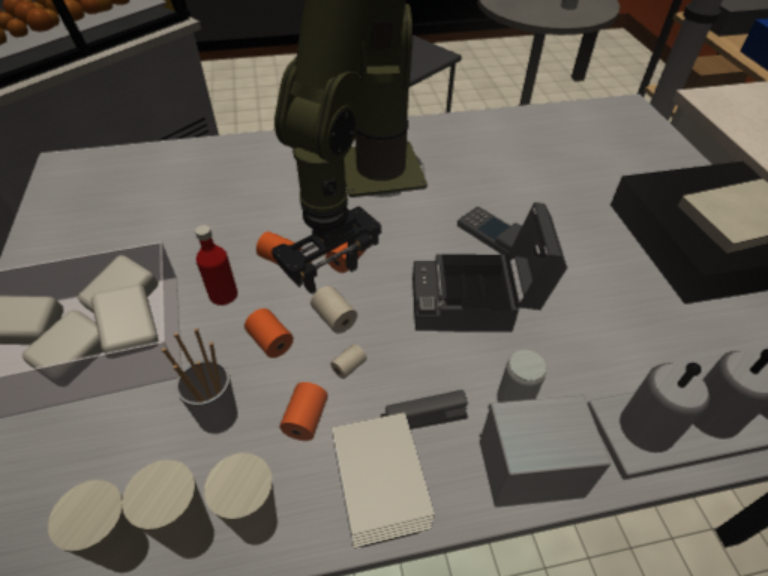

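The lid stands fully open, at (540,255) in the scene picture. The wide roll sits between the jaws in the wrist view, centred at (392,303) and within about 2 mm of the fit. Descending now.

>>> carry_out:
  commands:
    - [[0,0,0,0,0,3,8.4],[0,0,0,0,0,5,8.4],[0,0,0,0,0,5,8.4],[0,0,0,0,0,5,8.4]]

```text
clock: 4.43
tool_pos: [0.4796, -0.1923, 0.0758]
eef_rot: [0.973, 0.232, -0.004, -0.002]
contact_force: [-0.8, -0.3, 0.3]
opening: 0.956
```

Run:
```python
from h import *
from plant import r
rowto(*rollpose(.025))
for n in("wrist",):
  c=r.snapshot(n); im=np.ascontiguousarray(c["pixels"][:,:,::-1]); 
  if n=="wrist":
    q=cv2.convexHull(proj(c,cyl(*RC,RA-np.pi/2,.03,.03,.08)).astype(np.float32)); cv2.polylines(im,[np.round(q).astype(int)],True,(0,0,255),1)
  cv2.imwrite(f"pics/{n}4.png",cv2.resize(im,None,fx=1.5,fy=1.5)); pickle.dump(c,open(n+"4.pkl","wb"))
```

```text
t 4.43 turn [-0.006  0.007 -0.004] shift cm [0.43 0.07 5.08] | tcp [ 0.4796 -0.1923  0.0758] F [-0.75 -0.29  0.34] open 0.956
```

View pics/wrist4.png

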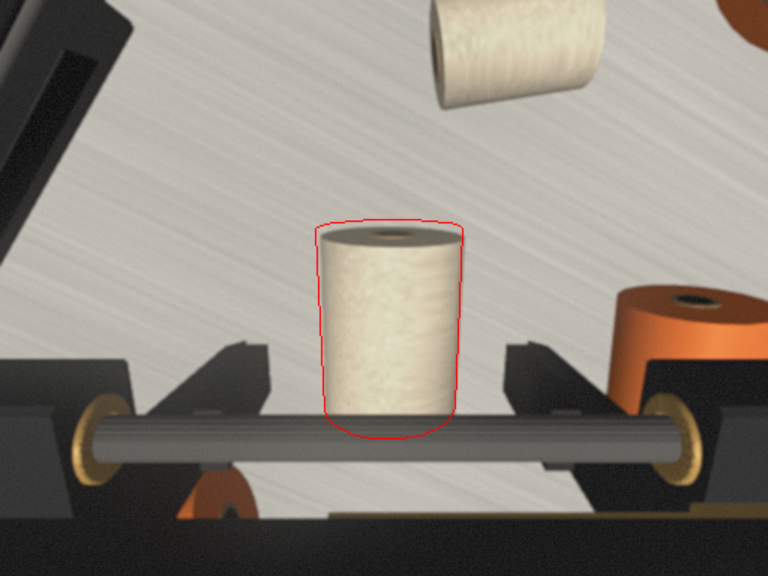

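The roll is centred at column 392 and the jaws at 387; its far end is about 3 mm nearer than the fit. I'll descend and close.

>>> carry_out:
  commands:
    - [[0,0,0,0.2,0,2.5,8.4],[0,0,0,0.2,0,5,8.4],[0,0,0,0.2,0,5,8.4],[0,0,0,0.2,0,5,6.5],[0,0,0,0.2,0,5,5],[0,0,0,0.2,0,5,5],[0,0,0,0.2,0,5,5],[0,0,0,0.2,0,5,5]]
  force: 25

```text
clock: 5.15
tool_pos: [0.4831, -0.1914, 0.0276]
eef_rot: [0.973, 0.232, -0.002, -0.0]
contact_force: [0.2, 0.0, 7.3]
opening: 0.673
```

Run:
```python
from h import *
rowto(*rollpose(.025))
```

```text
t 5.15 turn [-0.001  0.004 -0.003] shift cm [ 0.04 -0.03  0.26] | tcp [ 0.4831 -0.1914  0.0276] F [0.23 0.02 7.28] open 0.673
```

>>> carry_out:
  commands:
    - [[0,0,0,0,0,-2,5],[0,0,0,0,0,-5,5],[0,0,0,0,0,-9,5],[0,0,0,0,0,-13,5],[0,0,0,0,0,-16,5],[0,0,0,0,0,-16,5],[0,0,0,0,0,-16,5]]

```text
clock: 5.73
tool_pos: [0.484, -0.1908, 0.1877]
eef_rot: [0.973, 0.233, -0.002, -0.0]
contact_force: [-0.5, -0.1, -2.5]
opening: 0.672
```

Run:
```python
from h import *
from plant import r
s=r.get_state(); print(s["opening"],s["tool_pos"],s["contact_force"])
c=r.snapshot("wrist"); im=np.ascontiguousarray(c["pixels"][:,:,::-1]);
A=R.from_quat(s["eef_rot"])
# model: roll centre in tool frame (0,0,-0.0024), axis along tool x
for off,col in((0,(0,0,255)),(-.005,(0,255,0))):
  a=np.linspace(0,2*np.pi,60); pts=np.vstack([np.c_[np.full(60,e+off),.03*np.cos(a),.03*np.sin(a)-.0024] for e in(-.04,.04)])
  q=proj(c,A.apply(pts)+s["tool_pos"]); cv2.polylines(im,[np.round(q[60:]*8).astype(int)],True,col,1,cv2.LINE_AA,3)
cv2.imwrite("pics/wrist5.png",cv2.resize(im,None,fx=1.5,fy=1.5))
rowto(P(20,0,200),frame(-PY,-UP))
```

```text
0.6721864993260566 [ 0.48396085 -0.19075777  0.18769824] [-0.54645905 -0.05963904 -2.48230533]
t 5.78 turn [-0.002  0.007  0.665] shift cm [ 13.91 -24.7   -1.36] | tcp [ 0.483  -0.1902  0.1862] F [ 0.04  0.39 -3.25] open 0.675
```

View pics/wrist5.png

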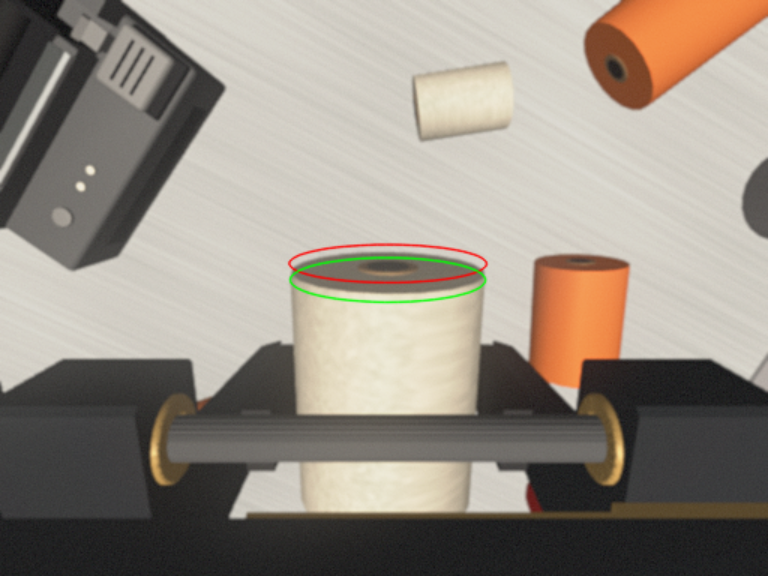

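```bash
cat >> h.py <<'E'
OFFX=-.0015; OFFZ=-.0024
def putpose(z,x=20,y=0,tilt=15):
    t=np.radians(tilt); zz=np.sin(t)*PX-np.cos(t)*UP
    return P(x,y,z)-OFFZ*zz-OFFX*(-PY), frame(-PY,zz)
E
python3 - <<'E'
from h import *
rowto(*putpose(165))
E
```

```text
t 5.78 turn [0.25  0.094 0.66 ] shift cm [ 14.09 -24.64   2.37] | tcp [ 0.483  -0.1902  0.1862] F [ 0.04  0.39 -3.25] open 0.675
```

>>> carry_out:
  commands:
    - [[0.02,0.01,0.07,1.4,-2.4,0,5],[0.06,0.02,0.17,3.5,-6.2,0,5],[0.1,0.04,0.27,5.8,-10,0.5,5],[0.14,0.05,0.37,8,-14,1,5],[0.18,0.07,0.47,10,-17.5,1.5,5],[0.22,0.08,0.57,12,-21,2,5],[0.24,0.09,0.63,13.3,-23.4,2.2,5],[0.25,0.094,0.66,14.1,-24.6,2.4,5],[0.25,0.094,0.66,14.1,-24.6,2.4,5],[0.25,0.094,0.66,14.1,-24.6,2.4,5]]

```text
clock: 6.62
tool_pos: [0.4963, 0.0925, 0.1606]
eef_rot: [0.987, -0.096, 0.011, -0.129]
contact_force: [0.1, -0.8, -1.7]
opening: 0.675
```

>>> carry_out:
  commands:
    - [[0,0,0,0,0,0,5],[0,0,0,0,0,0,5]]

```text
clock: 6.78
tool_pos: [0.4977, 0.0904, 0.1617]
eef_rot: [0.987, -0.098, 0.013, -0.129]
contact_force: [0.5, 0.1, -2.2]
opening: 0.675
```

Run:
```python
from h import *
from plant import r
rowto(*putpose(165)); rowto(*putpose(110))
print(r.get_state()["q"].round(2))
for n in("wrist","scene"):
  c=r.snapshot(n); im=np.ascontiguousarray(c["pixels"][:,:,::-1]); 
  if n=="wrist":
    for z,x0,x1 in((70,-42,82),(36,-42,82)):
      q=proj(c,np.array([P(x0,-44,z),P(x1,-44,z),P(x1,44,z),P(x0,44,z)])); cv2.polylines(im,[np.round(q).astype(int)],True,(0,255,0),1)
    cv2.imwrite("pics/wrist6.png",cv2.resize(im,None,fx=1.5,fy=1.5))
  else: cv2.imwrite("pics/scene6.png",cv2.resize(im[100:260,200:400],None,fx=3.7,fy=3.7))
  pickle.dump(c,open(n+"6.pkl","wb"))
```

```text
t 6.78 turn [ 0.002 -0.    -0.003] shift cm [-0.13 -0.29 -0.03] | tcp [0.4977 0.0904 0.1617] F [ 0.45  0.08 -2.19] open 0.675
t 6.78 turn [ 0.002 -0.    -0.003] shift cm [-0.12  1.12  5.29] | tcp [0.4977 0.0904 0.1617] F [ 0.45  0.08 -2.19] open 0.675
[-0.25  0.69  0.22  2.09 -0.95  0.49 -0.98]
```

View pics/wrist6.png

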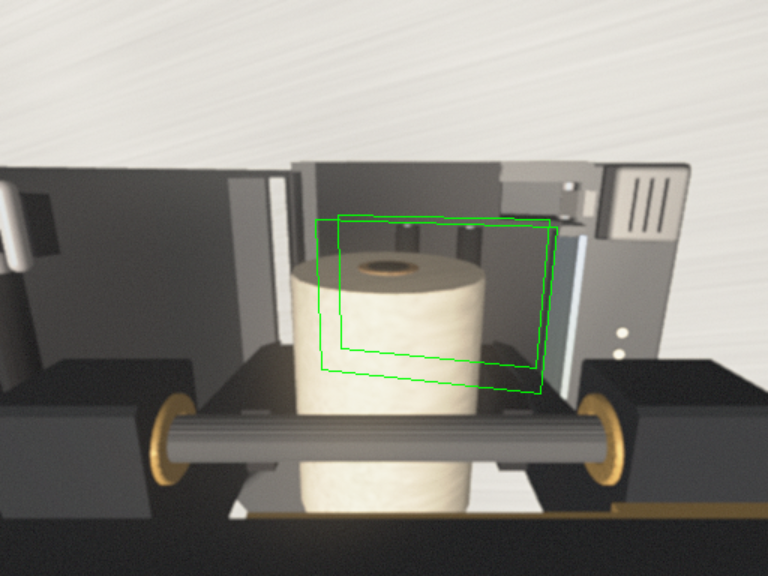

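View pics/scene6.png

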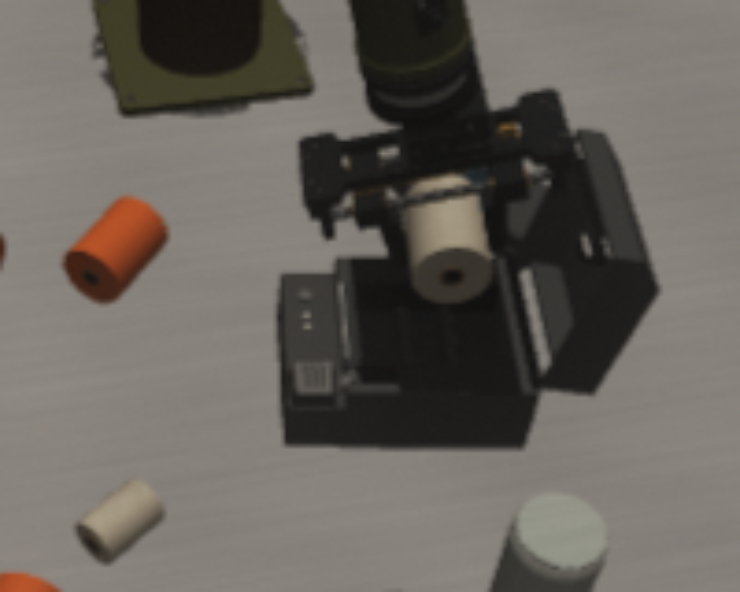

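Run:
```python
from h import *
c=pickle.load(open("wrist6.pkl","rb")); im=c["pixels"][95:275,180:470,::-1]
im=(255*(im/255.)**.5).astype(np.uint8)
cv2.imwrite("pics/w6c.png",cv2.resize(im,None,fx=2.7,fy=2.7,interpolation=cv2.INTER_CUBIC))
for a in [(2,-44,47.3),(38,-44,47.3),(-97,-75,52.5),(-79,-56,67.5),(-94,-73,67.5),(-97,75,52.5),(82,-44,70),(-42,-44,70),(-42,-44,36)]: print(a,((proj(c,P(*a))[0]-[180,95])*2.7).round(0))
```

```text
(2, -44, 47.3) [354. 138.]
(38, -44, 47.3) [238. 135.]
(-97, -75, 52.5) [746.  28.]
(-79, -56, 67.5) [674. 106.]
(-94, -73, 67.5) [754.  35.]
(-97, 75, 52.5) [661. 539.]
(82, -44, 70) [ 80. 139.]
(-42, -44, 70) [515. 151.]
(-42, -44, 36) [503. 138.]
```

View pics/w6c.png

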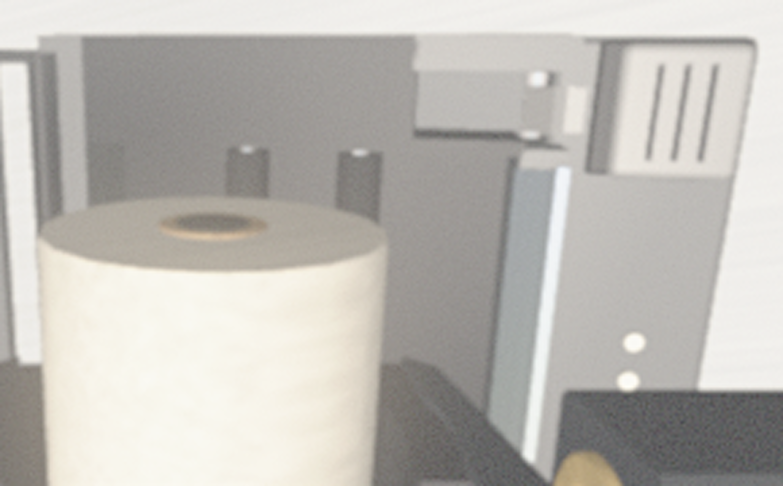

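The pad centre is at (682,110) in the crop against a predicted (674,106), so it agrees within about 2 mm. The roll hangs over the well with the rollers at (248,148) and (360,152). Lowering straight down in stages.

>>> carry_out:
  commands:
    - [[0,0,0,0,0.4,1.5,5],[0,0,0,0,0.9,3.4,5],[0,0,0,0,1.4,5.3,5],[0,0,0,0,1.4,5.3,5],[0,0,0,0,1.4,5.3,5]]

```text
clock: 7.3
tool_pos: [0.4974, 0.0916, 0.1071]
eef_rot: [0.987, -0.098, 0.012, -0.13]
contact_force: [-0.2, -0.5, -2.3]
opening: 0.671
```

Run:
```python
from h import *
from plant import r
rowto(*putpose(110)); rowto(*putpose(80,19.5))
print(r.get_state()["q"].round(3))
```

```text
t 7.3 turn [ 0.     0.001 -0.003] shift cm [-0.08 -0.17 -0.01] | tcp [0.4974 0.0916 0.1071] F [-0.17 -0.49 -2.28] open 0.671
t 7.3 turn [ 0.     0.001 -0.003] shift cm [-0.07  0.66  2.87] | tcp [0.4974 0.0916 0.1071] F [-0.17 -0.49 -2.28] open 0.671
[-0.112  0.777 -0.01   2.115 -0.973  0.294 -0.945]
```

>>> carry_out:
  commands:
    - [[0,0,0,-0.05,0.25,1.2,5],[0,0,0,-0.05,0.65,2.5,5],[0,0,0,-0.05,0.7,2.9,5],[0,0,0,-0.05,0.7,2.9,5],[0,0,0,-0.05,0.7,2.9,5]]

```text
clock: 7.72
tool_pos: [0.4979, 0.0932, 0.0783]
eef_rot: [0.987, -0.097, 0.013, -0.13]
contact_force: [0.1, -0.6, -2.0]
opening: 0.674
```

Run:
```python
from h import *
from plant import r
rowto(*putpose(80,19.5)); rowto(*putpose(72.3,19.5))
print(r.get_state()["q"].round(3))
c=r.snapshot("scene"); im=c["pixels"][:,:,::-1]; cv2.imwrite("pics/scene7.png",cv2.resize(im[130:240,240:380],None,fx=5.5,fy=5.5,interpolation=cv2.INTER_CUBIC))
c=r.snapshot("wrist"); im=c["pixels"][:,:,::-1]; cv2.imwrite("pics/wrist7.png",cv2.resize((255*(im/255.)**.6).astype(np.uint8),None,fx=1.5,fy=1.5,interpolation=cv2.INTER_CUBIC))
```

```text
t 7.72 turn [ 0.    -0.001 -0.   ] shift cm [-0.09  0.07  0.05] | tcp [0.4979 0.0932 0.0783] F [ 0.06 -0.64 -2.  ] open 0.674
t 7.72 turn [ 0.    -0.001 -0.   ] shift cm [-0.09  0.27  0.79] | tcp [0.4979 0.0932 0.0783] F [ 0.06 -0.64 -2.  ] open 0.674
[-0.045  0.834 -0.126  2.121 -0.975  0.187 -0.932]
```

View pics/scene7.png

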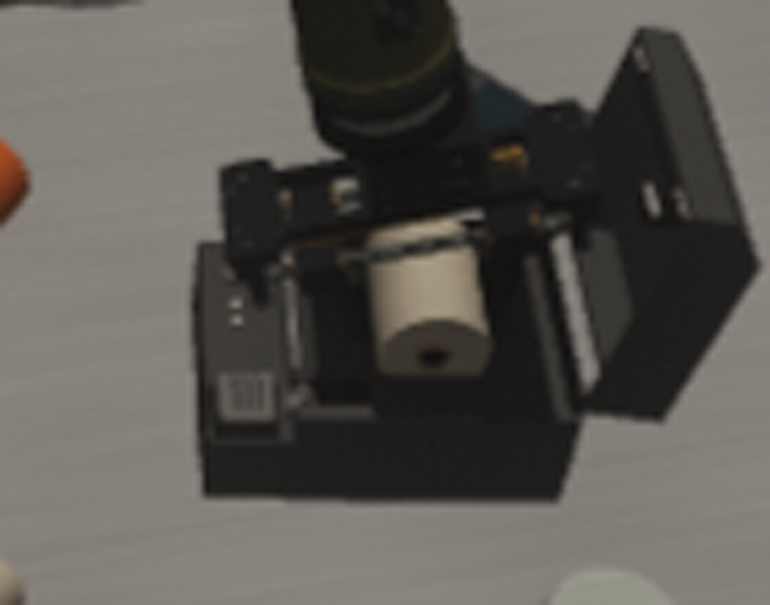

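View pics/wrist7.png

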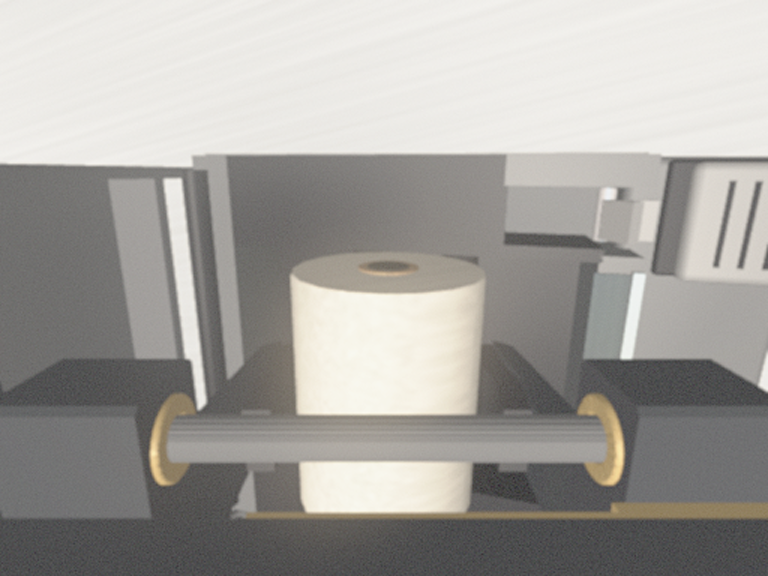

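The roll's far end stands clear inside the well walls and there is no side force. I'll creep down onto the rollers.

>>> carry_out:
  commands:
    - [[0,0,0,-0.05,0.15,0.3,5],[0,0,0,-0.05,0.2,0.5,5],[0,0,0,-0.05,0.25,0.65,5],[0,0,0,-0.05,0.27,0.8,5],[0,0,0,-0.05,0.27,0.8,5]]

```text
clock: 8.23
tool_pos: [0.497, 0.0931, 0.07]
eef_rot: [0.987, -0.097, 0.013, -0.13]
contact_force: [-1.6, -1.2, 7.5]
opening: 0.67
```

Run:
```python
from h import *
from plant import r
rowto(*putpose(72.3,19.5))
print(r.get_state()["q"].round(3))
```

```text
t 8.23 turn [-0.001 -0.001 -0.   ] shift cm [-0.    0.02 -0.  ] | tcp [0.497  0.0931 0.07  ] F [-1.56 -1.16  7.54] open 0.67
[-0.023  0.852 -0.16   2.124 -0.976  0.155 -0.925]
```

>>> carry_out:
  commands:
    - [[0,0,0,0,0,0,5],[0,0,0,0,0,0,5],[0,0,0,0,0,0,6.0],[0,0,0,0,0,0,6.3],[0,0,0,0,0,0,6.6],[0,0,0,0,0,0,7.0],[0,0,0,0,0,0,7.0],[0,0,0,0,0,0,7.0]]

```text
clock: 8.9
tool_pos: [0.4968, 0.0929, 0.0691]
eef_rot: [0.987, -0.097, 0.013, -0.13]
contact_force: [-0.7, -0.0, -0.0]
opening: 0.796
```

Run:
```python
from h import *
from plant import r
rowto(*putpose(72.3,19.5))
c=r.snapshot("scene"); im=c["pixels"][:,:,::-1]; cv2.imwrite("pics/scene8.png",cv2.resize(im[130:240,240:380],None,fx=5.5,fy=5.5,interpolation=cv2.INTER_CUBIC))
c=r.snapshot("wrist"); im=c["pixels"][:,:,::-1]; cv2.imwrite("pics/wrist8.png",cv2.resize((255*(im/255.)**.6).astype(np.uint8),None,fx=1.5,fy=1.5,interpolation=cv2.INTER_CUBIC))
```

```text
t 8.9 turn [ 0.001  0.    -0.001] shift cm [ 0.   -0.02 -0.09] | tcp [0.4968 0.0929 0.0691] F [-0.68 -0.04 -0.  ] open 0.796
```

View pics/scene8.png

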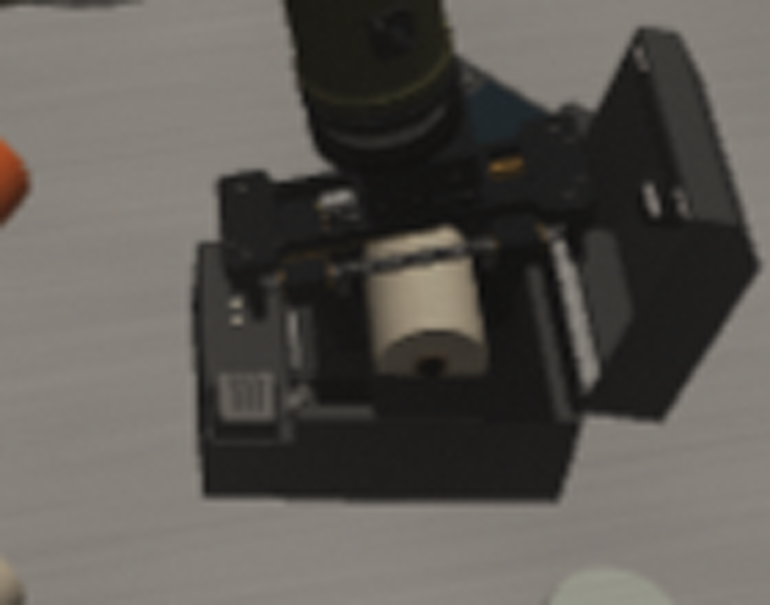

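View pics/wrist8.png

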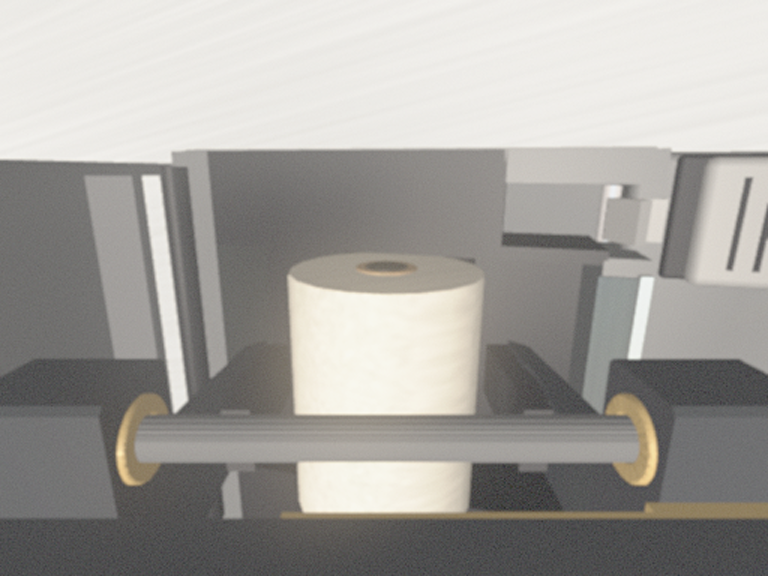

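The roll rests in the valley at its taught height, the force is 0 and it did not move when released. Retreating along the fingers.

>>> carry_out:
  commands:
    - [[0,0,0,0,0,-1.5,7.0],[0,0,0,0,0,-4,7.0],[0,0,0,0,0,-7,7.0],[0,0,0,0,0,-11,7.0],[0,0,0,0,0,-15,5],[0,0,0,0,0,-19,2],[0,0,0,0,0,-22,0],[0,0,0,0,0,-22,0]]

```text
clock: 9.67
tool_pos: [0.4885, 0.0348, 0.287]
eef_rot: [0.987, -0.098, 0.018, -0.13]
contact_force: [0.6, -0.2, 0.0]
opening: 0.518
```

Run:
```python
from h import *
from plant import r
rowto(*putpose(72.3,19.5)); print(r.get_state()["q"].round(3))
c=r.snapshot("scene"); im=c["pixels"][:,:,::-1]; cv2.imwrite("pics/scene9.png",cv2.resize(im[100:240,220:400],None,fx=4,fy=4,interpolation=cv2.INTER_CUBIC)); pickle.dump(c,open("scene9.pkl","wb"))
for e in(-40,40):
  print((proj(c,P(20,e,72.3))[0]-[220,100])*4)
c=r.snapshot("wrist"); im=c["pixels"][:,:,::-1]; cv2.imwrite("pics/wrist9.png",cv2.resize((255*(im/255.)**.6).astype(np.uint8),None,fx=1.5,fy=1.5,interpolation=cv2.INTER_CUBIC))
```

```text
t 9.67 turn [-0.    -0.011 -0.001] shift cm [-0.56 -0.03 22.47] | tcp [0.4885 0.0348 0.287 ] F [ 0.56 -0.2   0.04] open 0.518
[-0.223  0.467  0.335  1.992 -0.614  0.759 -1.23 ]
[389.62870958 385.40060014]
[377.07834662 306.94779899]
```

View pics/scene9.png

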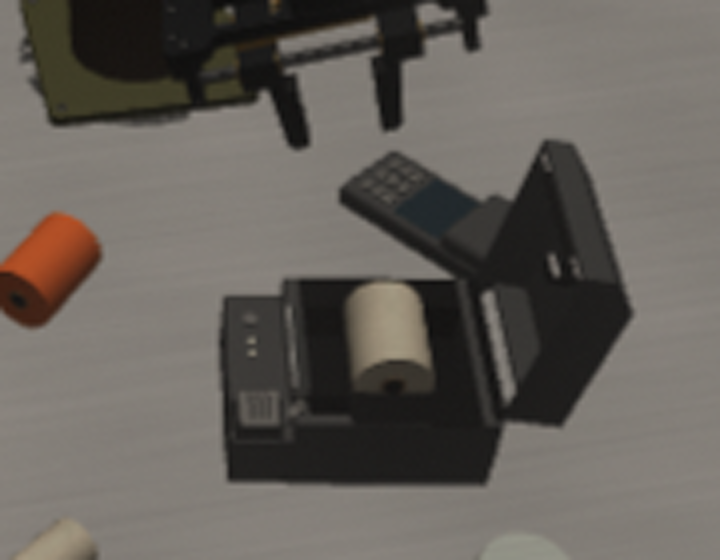

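View pics/wrist9.png

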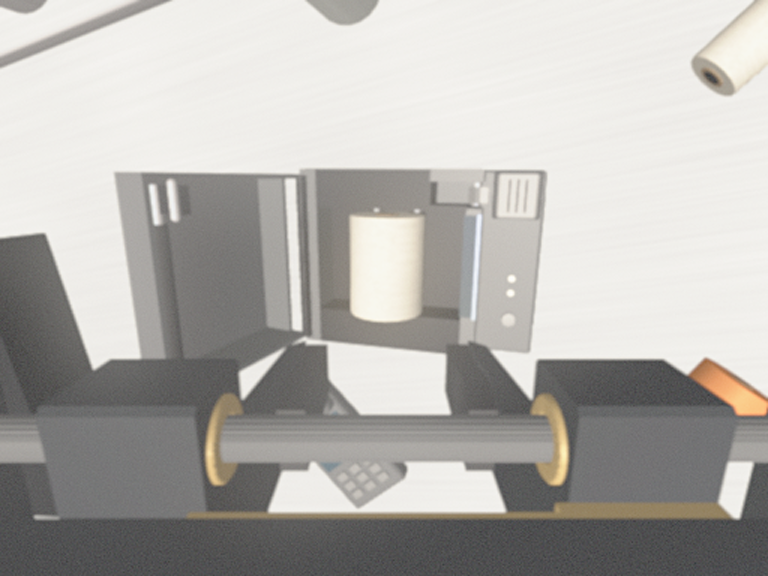

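The roll lies square in the well on the rollers; its near end is at (396,386) against a predicted (390,385). The lid still stands open. Next I'll come in behind the lid with closed fingers.

```bash
cat >> h.py <<'E'
def lidtcp(corner_xz,tilt=25,y=0,front=True):
    """TCP pose such that front(-x) tip corner is at printer xz (mm)"""
    t=np.radians(tilt); z=-np.sin(t)*PX-np.cos(t)*UP; x=np.cos(t)*PX-np.sin(t)*UP
    return P(corner_xz[0],y,corner_xz[1])-.008*z+(.009 if front else -.009)*x, frame(x,z)
def Q(phi,s=100,h=46):
    l=np.array([-np.cos(phi),np.sin(phi)]); n=np.array([np.sin(phi),np.cos(phi)])
    return np.array([94,72])+s*l+h*n
E
python3 - <<'E'
from h import *
print(Q(1.75,95),Q(1.75,105))
rowto(*lidtcp((230,310))); rowto(*lidtcp((190,160)))
E
```

```text
[156.19672884 157.27934639] [157.9791894  167.11920586]
t 9.77 turn [-0.545 -0.548 -1.501] shift cm [ -0.18 -27.66   4.22] | tcp [0.4861 0.0372 0.2826] F [-0.36  0.25  0.1 ] open 0.424
t 9.77 turn [-0.545 -0.548 -1.501] shift cm [ -0.21 -19.91  17.67] | tcp [0.4861 0.0372 0.2826] F [-0.36  0.25  0.1 ] open 0.424
```

>>> carry_out:
  commands:
    - [[-0.545,-0.548,-1.5,0,-4,0,0],[-0.545,-0.548,-1.5,0,-8,0,0],[-0.545,-0.548,-1.5,0,-12,1,0],[-0.545,-0.548,-1.5,0,-16,2,0],[-0.545,-0.548,-1.5,-0.2,-19,3,0],[-0.545,-0.548,-1.5,-0.2,-22,4,0],[-0.545,-0.548,-1.5,-0.2,-25,4.2,0],[-0.545,-0.548,-1.5,-0.2,-27.7,4.2,0],[-0.545,-0.548,-1.5,-0.2,-27.7,4.2,0],[-0.545,-0.548,-1.5,-0.2,-27.7,4.2,0]]

```text
clock: 10.6
tool_pos: [0.5369, 0.3135, 0.3096]
eef_rot: [0.875, 0.461, -0.13, 0.07]
contact_force: [-0.3, -0.5, -0.5]
opening: 0.006
```

Run:
```python
from h import *
from plant import r
rowto(*lidtcp((230,310))); print(r.get_state()["q"].round(2))
```

```text
t 10.6 turn [-0.144 -0.137 -0.378] shift cm [-0.28  0.31 -0.32] | tcp [0.5369 0.3135 0.3096] F [-0.29 -0.54 -0.51] open 0.006
[-0.75  0.78  0.23  1.23 -0.04  1.42 -1.16]
```

>>> carry_out:
  commands:
    - [[-0.145,-0.137,-0.38,-0.3,0.3,0,0],[-0.145,-0.137,-0.38,-0.3,0.3,0,0],[-0.145,-0.137,-0.38,-0.3,0.3,0,0],[-0.145,-0.137,-0.38,-0.3,0.3,0,0],[-0.145,-0.137,-0.38,-0.3,0.3,0,0],[-0.145,-0.137,-0.38,-0.3,0.3,0,0]]

```text
clock: 11.1
tool_pos: [0.5378, 0.307, 0.3114]
eef_rot: [0.757, 0.616, -0.167, 0.137]
contact_force: [-0.0, -0.7, 0.3]
opening: 0.009
```

Run:
```python
from h import *
from plant import r
for a in((230,310),(215,170),(185,165),(160,165)): rowto(*lidtcp(a))
print(r.get_state()["q"].round(2))
c=r.snapshot("scene"); im=c["pixels"][:,:,::-1]; cv2.imwrite("pics/scene10.png",cv2.resize(im[60:240,220:440],None,fx=3.5,fy=3.5,interpolation=cv2.INTER_CUBIC))
c=r.snapshot("wrist"); im=c["pixels"][:,:,::-1]; cv2.imwrite("pics/wrist10.png",cv2.resize(im,None,fx=1.4,fy=1.4,interpolation=cv2.INTER_CUBIC))
```

```text
t 11.1 turn [-0.002 -0.001 -0.009] shift cm [ 0.22 -0.   -0.33] | tcp [0.5378 0.307  0.3114] F [-0.03 -0.71  0.32] open 0.009
t 11.1 turn [-0.002 -0.001 -0.009] shift cm [ 4.76 -0.02 12.99] | tcp [0.5378 0.307  0.3114] F [-0.03 -0.71  0.32] open 0.009
t 11.1 turn [-0.002 -0.001 -0.009] shift cm [ 2.26  0.   14.71] | tcp [0.5378 0.307  0.3114] F [-0.03 -0.71  0.32] open 0.009
t 11.1 turn [-0.002 -0.001 -0.009] shift cm [-1.000e-02  2.000e-02  1.577e+01] | tcp [0.5378 0.307  0.3114] F [-0.03 -0.71  0.32] open 0.009
[-0.81  0.8   0.19  1.22  0.15  1.47 -0.9 ]
```

View pics/scene10.png

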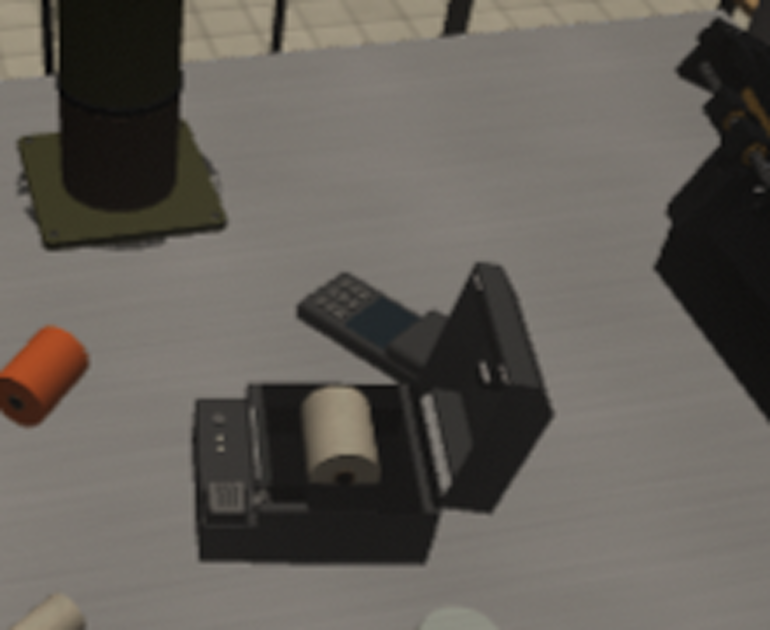

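View pics/wrist10.png

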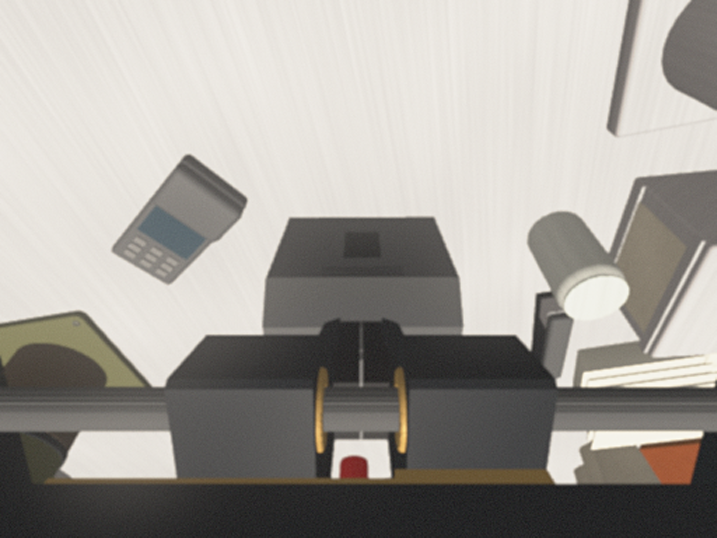

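>>> carry_out:
  commands:
    - [[0,0,0,1.5,0,4,0],[0,0,0,3,0,8,0],[0,0,0,4.5,0,11.8,0],[0,0,0,4.8,0,13,0],[0,0,0,4.0,0,13.6,0],[0,0,0,2.5,0,14.6,0],[0,0,0,2.3,0,14.7,0],[0,0,0,2.3,0,14.7,0]]

```text
clock: 11.87
tool_pos: [0.5319, 0.2645, 0.1708]
eef_rot: [0.759, 0.615, -0.165, 0.138]
contact_force: [0.6, 0.0, -0.1]
opening: 0.002
```

Run:
```python
from h import *
from plant import r
rowto(*lidtcp((185,165))); print(r.get_state()["q"].round(2))
A,B=lidtcp((185,165))
s=r.get_state(); M=R.from_quat(s["eef_rot"])
for ph,sv in((1.75,102),(1.6,102),(1.45,102),(1.3,102),(1.15,102),(1.0,104),(.85,106),(.7,108),(.55,110),(.4,112)):
    p,_=lidtcp(Q(ph,sv)); print(ph,Q(ph,sv).round(0),(M.inv().apply(p-s["tool_pos"])*100).round(1))
```

```text
t 11.87 turn [ 0.001 -0.002 -0.013] shift cm [ 0.21 -0.25  0.17] | tcp [0.5319 0.2645 0.1708] F [ 0.6   0.01 -0.14] open 0.002
[-0.77  0.9   0.18  1.47  0.17  1.12 -0.95]
1.75 [157. 164.] [-2.3 -0.2  1.4]
1.6 [143. 173.] [-3.9 -0.2  1.2]
1.45 [127. 179.] [-5.6 -0.2  1.3]
1.3 [111. 183.] [-7.2 -0.1  1.7]
1.15 [ 94. 184.] [-8.8 -0.1  2.3]
1.0 [ 77. 184.] [-10.4  -0.1   3. ]
0.85 [ 59. 182.] [-12.   -0.1   3.9]
0.7 [ 41. 177.] [-13.3  -0.1   5.2]
0.55 [ 24. 169.] [-14.5  -0.1   6.6]
0.4 [  9. 158.] [-15.5  -0.    8.2]
```

>>> carry_out:
  commands:
    - [[0,0,0,-2.3,-0.2,1.4,0],[0,0,0,-3.1,-0.2,1.3,0],[0,0,0,-3.9,-0.2,1.2,0],[0,0,0,-4.8,-0.2,1.2,0],[0,0,0,-5.6,-0.2,1.3,0],[0,0,0,-6.4,-0.2,1.5,0],[0,0,0,-7.2,-0.1,1.7,0],[0,0,0,-8.0,-0.1,2.0,0],[0,0,0,-8.8,-0.1,2.3,0],[0,0,0,-9.6,-0.1,2.6,0]]

```text
clock: 12.7
tool_pos: [0.5104, 0.1696, 0.1873]
eef_rot: [0.758, 0.616, -0.165, 0.138]
contact_force: [0.3, 1.8, -0.9]
opening: 0.002
```

Run:
```python
from h import *
from plant import r
s=r.get_state(); M=R.from_quat(s["eef_rot"]); print(s["q"].round(2),s["contact_force"])
for ph,sv in ((1.1,104),(1.0,104),(.85,106),(.7,108),(.55,110),(.4,112),(.3,113),(.2,113),(.12,113),(.0,113)):
    p,_=lidtcp(Q(ph,sv)); print(ph,Q(ph,sv).round(0),(M.inv().apply(p-s["tool_pos"])*100).round(1))
c=r.snapshot("scene"); im=c["pixels"][:,:,::-1]; cv2.imwrite("pics/scene11.png",cv2.resize(im[60:240,220:440],None,fx=3.5,fy=3.5,interpolation=cv2.INTER_CUBIC))
```

```text
[-0.7   0.8   0.2   1.69  0.22  0.97 -0.89] [ 0.30017973  1.75837633 -0.94936176]
1.1 [ 88. 186.] [ 0.1  0.  -0.2]
1.0 [ 77. 184.] [-0.9  0.   0.4]
0.85 [ 59. 182.] [-2.4  0.   1.3]
0.7 [ 41. 177.] [-3.8  0.   2.6]
0.55 [ 24. 169.] [-5.   0.1  4. ]
0.4 [  9. 158.] [-6.   0.1  5.6]
0.3 [ -0. 149.] [-6.4  0.1  6.8]
0.2 [ -8. 140.] [-6.7  0.1  8. ]
0.12 [-13. 131.] [-6.8  0.1  8.9]
0.0 [-19. 118.] [-6.8  0.1 10.4]
```

View pics/scene11.png

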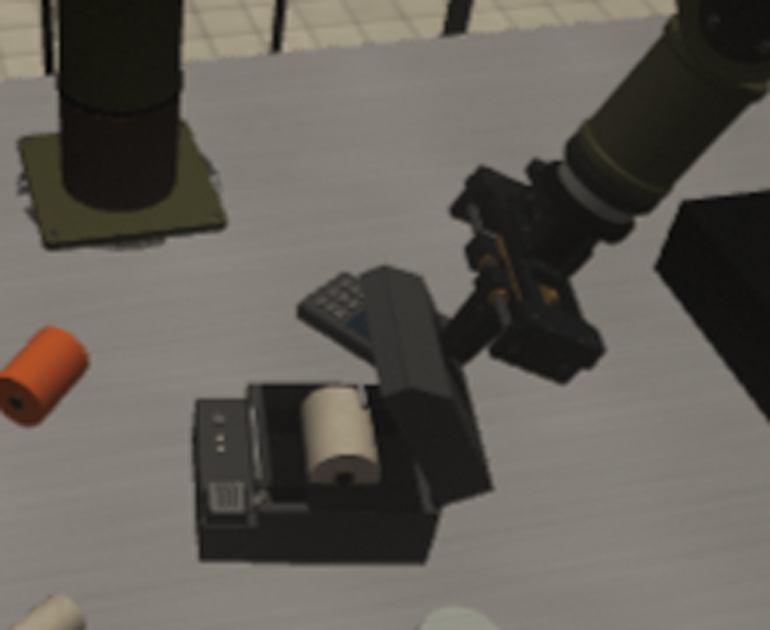

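The lid follows the fingers and is about half shut. Continuing along the arc.

>>> carry_out:
  commands:
    - [[0,0,0,-0.7,0,0.3,0],[0,0,0,-1.5,0,0.7,0],[0,0,0,-2.4,0,1.3,0],[0,0,0,-3.1,0,1.9,0],[0,0,0,-3.8,0,2.6,0],[0,0,0,-4.4,0,3.3,0],[0,0,0,-5.0,0,4.0,0],[0,0,0,-5.5,0,4.8,0],[0,0,0,-6.0,0,5.6,0],[0,0,0,-6.3,0,6.4,0]]

```text
clock: 13.58
tool_pos: [0.4933, 0.0871, 0.1552]
eef_rot: [0.758, 0.616, -0.165, 0.138]
contact_force: [-0.0, 1.8, 1.7]
opening: 0.005
```

Run:
```python
from h import *
from plant import r
s=r.get_state(); M=R.from_quat(s["eef_rot"]); print(s["q"].round(2),s["contact_force"],s["tool_pos"])
for ph,sv in ((.35,97),(.25,97),(.18,97),(.12,97),(.08,97),(.05,97),(.0,97),(-.03,97)):
    p,_=lidtcp(Q(ph,sv),front=False); print(ph,Q(ph,sv).round(0),(M.inv().apply(p-s["tool_pos"])*100).round(2))
c=r.snapshot("scene"); im=c["pixels"][:,:,::-1]; cv2.imwrite("pics/scene12.png",cv2.resize(im[60:240,220:440],None,fx=3.5,fy=3.5,interpolation=cv2.INTER_CUBIC))
```

```text
[-0.61  0.8   0.22  1.87  0.28  0.77 -0.87] [-0.01372097  1.80761433  1.70473581] [0.49333933 0.08714682 0.15520928]
0.35 [ 19. 148.] [-0.18  0.09 -0.39]
0.25 [ 11. 141.] [-0.5   0.09  0.63]
0.18 [  7. 135.] [-0.67  0.09  1.36]
0.12 [  3. 129.] [-0.77  0.09  2.  ]
0.08 [  1. 126.] [-0.82  0.09  2.42]
0.05 [ -1. 123.] [-0.84  0.09  2.75]
0.0 [ -3. 118.] [-0.86  0.09  3.28]
-0.03 [ -4. 115.] [-0.86  0.09  3.6 ]
```

View pics/scene12.png

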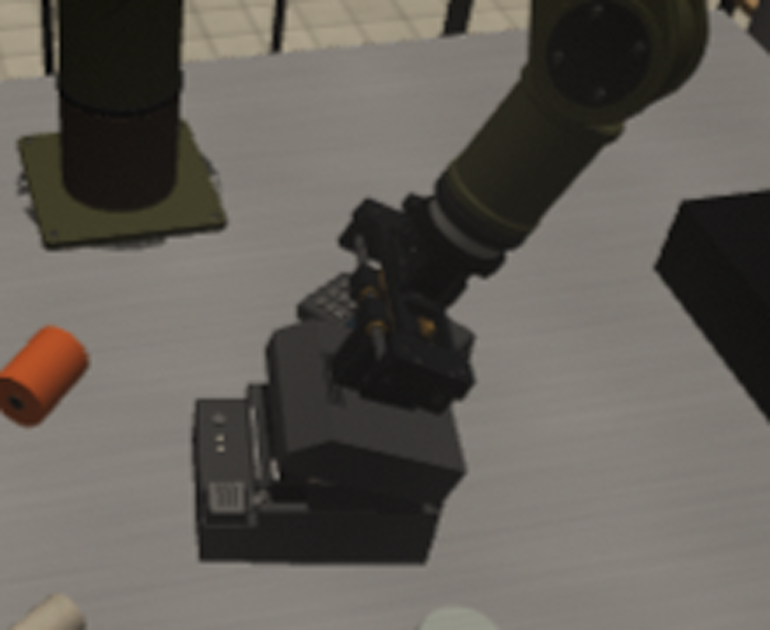

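>>> carry_out:
  commands:
    - [[0,0,0,-0.4,0,0.6,0],[0,0,0,-0.7,0,1.3,0],[0,0,0,-0.8,0,2.0,0],[0,0,0,-0.8,0,2.5,0],[0,0,0,-0.85,0,2.9,0],[0,0,0,-0.85,0,3.2,0],[0,0,0,-0.85,0,3.4,0],[0,0,0,-0.85,0,3.4,0]]

```text
clock: 14.3
tool_pos: [0.4897, 0.0665, 0.129]
eef_rot: [0.758, 0.616, -0.165, 0.138]
contact_force: [-0.4, 2.6, 9.6]
opening: 0.007
```

Run:
```python
from h import *
from plant import r
s=r.get_state(); M=R.from_quat(s["eef_rot"]); print(s["q"].round(2),s["contact_force"],s["tool_pos"])
for ph,sv in ((.01,97),(-.03,97)):
    p,_=lidtcp(Q(ph,sv),front=False); print(ph,Q(ph,sv).round(0),(M.inv().apply(p-s["tool_pos"])*100).round(2))
c=r.snapshot("scene"); im=c["pixels"][:,:,::-1]; cv2.imwrite("pics/scene13.png",cv2.resize(im[130:240,240:380],None,fx=5.5,fy=5.5,interpolation=cv2.INTER_CUBIC))
```

```text
[-0.59  0.83  0.23  1.92  0.3   0.68 -0.87] [-0.40184134  2.64974373  9.60705789] [0.48972112 0.06654299 0.12895936]
0.01 [ -3. 119.] [-0.07  0.04 -0.09]
-0.03 [ -4. 115.] [-0.07  0.04  0.34]
```

View pics/scene13.png

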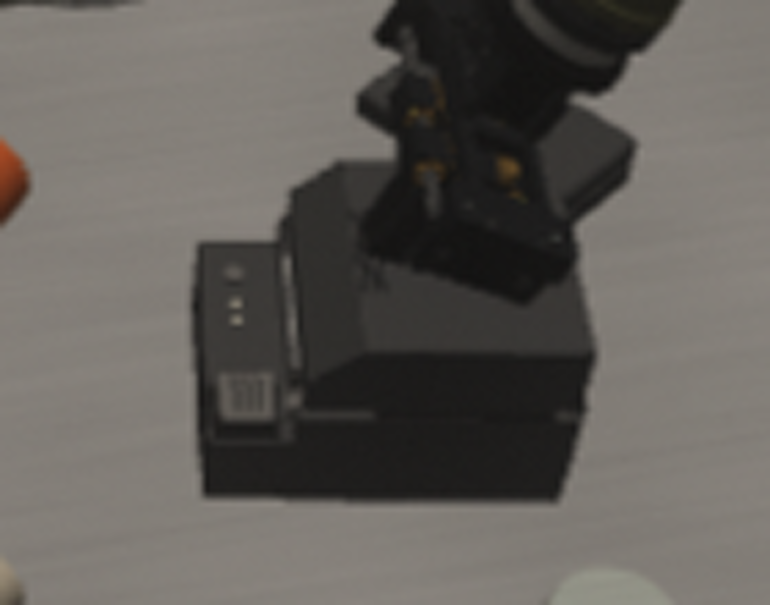

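>>> carry_out:
  commands:
    - [[0,0,0,0,0,0.1,0],[0,0,0,0,0,0.2,0],[0,0,0,0,0,0.2,0]]

```text
clock: 14.6
tool_pos: [0.4898, 0.0664, 0.1285]
eef_rot: [0.758, 0.616, -0.164, 0.139]
contact_force: [-2.9, 6.6, 24.7]
opening: 0.005
```

The lid is now at a hard stop: 15 N more force gave only 0.5 mm. Easing off slowly.

>>> carry_out:
  commands:
    - [[0,0,0,0,0,-0.2,0],[0,0,0,0,0,-0.5,0],[0,0,0,0,0,-1.0,0],[0,0,0,0,0,-1.5,0],[0,0,0,0,0,-1.5,0]]

```text
clock: 15.02
tool_pos: [0.4908, 0.0725, 0.1405]
eef_rot: [0.758, 0.616, -0.164, 0.138]
contact_force: [-0.2, 0.2, 1.1]
opening: 0.005
```

Run:
```python
from h import *
from plant import r
s=r.get_state(); print(s["contact_force"],s["tool_pos"])
c=r.snapshot("scene"); im=c["pixels"][:,:,::-1]; cv2.imwrite("pics/scene14.png",cv2.resize(im[130:240,240:380],None,fx=5.5,fy=5.5,interpolation=cv2.INTER_CUBIC))
```

```text
[-0.17886284  0.21261885  1.07393073] [0.49077384 0.07253902 0.14050442]
```

View pics/scene14.png

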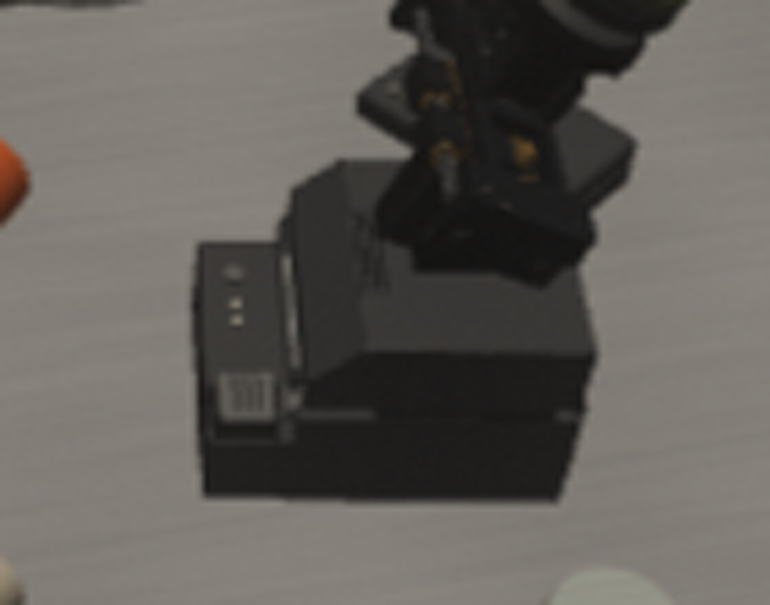

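The lid stays shut as the fingers leave it. Retreating well clear for the final check.

>>> carry_out:
  commands:
    - [[0,0,0,0,0,-3,0],[0,0,0,0,0,-6,0],[0,0,0,0,0,-10,0],[0,0,0,0,0,-14,0],[0,0,0,0,0,-16,0],[0,0,0,0,0,-16,0],[0,0,0,0,0,-16,0],[0,0,0,0,0,-16,0],[0,0,0,0,0,-16,0],[0,0,0,0,0,-16,0]]

```text
clock: 15.9
tool_pos: [0.5024, 0.1369, 0.2842]
eef_rot: [0.758, 0.616, -0.167, 0.138]
contact_force: [-1.1, -0.7, -1.9]
opening: 0.007
```

Run:
```python
from h import *
from plant import r
s=r.get_state(); print(s["clock"],s["contact_force"],s["tool_pos"])
c=r.snapshot("scene"); cv2.imwrite("pics/scene15.png",cv2.resize(c["pixels"][:,:,::-1],None,fx=1.5,fy=1.5,interpolation=cv2.INTER_CUBIC))
d=pickle.load(open("s0.pkl","rb"))
a=d["scene"]["pixels"][130:240,240:380,::-1]; b=c["pixels"][130:240,240:380,::-1]
cv2.imwrite("pics/cmp.png",cv2.convertScaleAbs(cv2.resize(np.hstack([a,b]),None,fx=2.8,fy=2.8,interpolation=cv2.INTER_CUBIC),alpha=1.5))
```

```text
15.9 [-1.06249281 -0.71839356 -1.85335996] [0.50238575 0.13694602 0.28416909]
```

View pics/scene15.png

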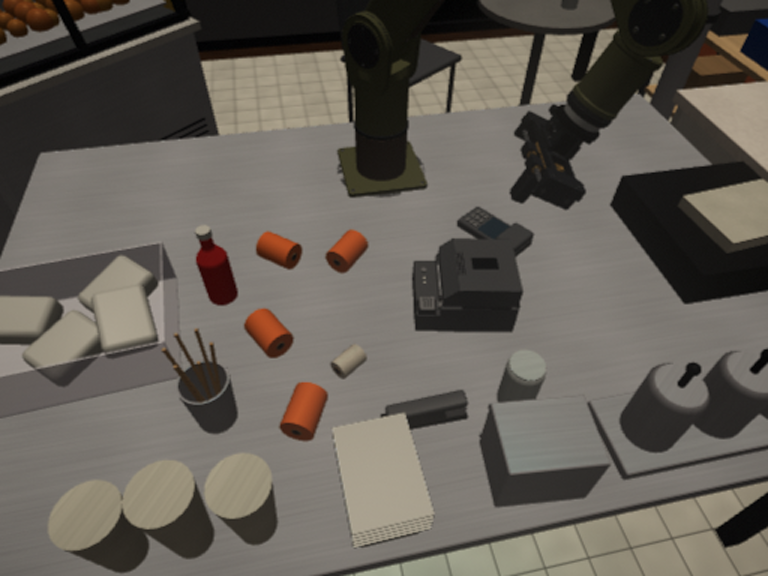

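View pics/cmp.png

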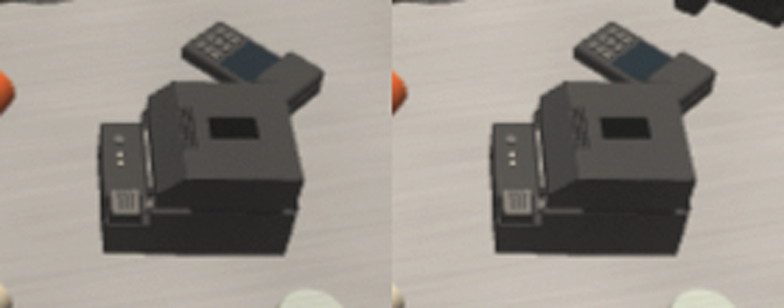

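The lid is shut just as at the start, with the key back up. The bystanders are unmoved and the arm is clear. Handing in.

```bash
python3 -c "
from plant import r
print(r.finish_job())"
```

```text
the job is handed in; nothing more can be done
None
```

The paper change is done and handed in at about 16 s of the 67 s allowed; the hand-in gives no verdict. I pressed the latch key and the lid popped fully open. I then laid the wide white roll in the well on the feed rollers, swung the lid down from behind and pressed it to its stop.

**Roll:** The arm felt the rollers with the roll's centre within about 1 mm of the height given for the settled roll. The roll did not visibly move when I let go. Seen from the scene camera, its near end was about 2 pixels from the predicted spot.

**Lid:** About 25 N moved it only 0.5 mm further, so it was at its stop. It stayed shut when I eased off and for the 0.9 s or so of the retreat. In the last picture the lid and key look the same as at the start. I judged the latch from that and the force, since the joint itself cannot be read.

**Other things:** The small roll, the orange rolls and the rest of the counter look unmoved, and the arm is well clear.

**Disagreements:** The wrist camera put the printer and the roll 1 to 3 mm off the first fit, which was within the play. Joint 5 came to -0.976 rad, close to its -1 limit, during placing but did not pass it.

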